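# Free the cast bracket from the mystery-thread hold-down and kit it

## Robot

A 6-joint arm with a two-finger parallel gripper is mounted at the origin on a cart in front of the work surface, level with it; the furniture and walls round the work are solid. World frame = base frame: x ahead of the robot, y to its left, z up, the work surface at z = 0. Lengths are in m, angles in rad, forces in N, time in s.
With the tool pointing down it reaches from about 0.325 to 0.75 m from the base axis. Payload 7.6 kg.
Tool frame: the origin (TCP) lies on the centre line of the jaws, within the pads' length; the fingertips stand 22 mm ahead of it and the grasp point (between the pads) lies 3 mm ahead of it; z points along the fingers, y is the direction in which the jaws open and shut (so a half turn about z gives the same grasp; the last joint's range is limited). The gripper opens to 85 mm and grips with 20 to 120 N. Pads are 22 mm wide; open, the fingers measure 114 mm over their backs; the gripper's body (76 mm by 85 mm) begins 54 mm behind the grasp point. The pads swing forward as they close: fully open they stand 13 mm farther back than shut.
Start: joints at [1.035, 0.052, 1.401, -0, 1.689, -0.07], TCP at [0.236, 0.469, 0.253] pointing down, gripper open.
Joint ranges: [-2.9, 2.9], [-0.91, 2.17], [0.12, 2.37], [-1.06, 4.2], [0.26, 2.73], [-2.93, 2.93]. Speed limits (rad/s): [2.57, 2.57, 3.01, 3.14, 3.14, 3.14].

## Interface

Orientations are given as a 3x3 rotation matrix whose columns are the frame's x, y, z axes.
In Python, from rig import readout, viewer, bot, search_frame, landmark_of gives the robot as it stands.
- The arm moves only by the shell command python3 -m jog 'ROWS' [FORCE]. ROWS is JSON, a list of rows, each a list of 7 numbers: the opening, from -1 (shut) to 1 (fully open), then the shift along the tool's x, y, z in units of 500 mm (1.0 is 500 mm), then the turn, a rotation vector about the tool's x, y, z in units of 6 degrees (1.0 is 6 degrees). A call has 1 to 12 rows; each row shifts and turns the commanded pose from where the row before left it, along the tool's axes as they then stand; what a row does not reach is not made up. A row lasts 1/10 s, in which the tool goes at most 50 mm and 8.59 degrees, less where a joint would pass 70% of its speed; a pose out of reach is approached as far as the arm can. A call with a number of a shift or a turn outside -1 to 1 is refused whole. A call with a gripper value outside its range is refused whole. The fingers move at their own pace and stop on an object; FORCE is the grip in N (left out, the last holds). Time passes only in rows, so rows that do not move let the fingers close. It gives the time, the measured TCP pose, the force and the opening at its end, in the units of the state.
- readout.read_state(): the state, without advancing time (a new reading comes with each control period).
- viewer.read_camera(name): name is "scene" or "side" or "wrist"; returns (picture, depth): 400x640x3 uint8, blue, green, red; 400x640 float32, m along the optical axis (not along the pixel's ray), 0 where there is no reading.
- viewer.calibration(name): a dict with "fx", "fy", "cx", "cy" (pixels), "rvec" (rotation vector, rad) and "tvec" (3), from world to camera coordinates, as OpenCV has them. Camera axes: x right, y down, z forward; pixel columns grow to the right and rows downward; lengths in m; the calibration is good to about 2 mm. A picture is of the moment at which its call begins: read the wrist's pose just before it. calibration takes no time and is no camera call; for the wrist camera it gives the pose at the moment of the call.
- bot.job_done(): hands the job in, once; it reports no verdict.
Trained networks look in the newest picture that a camera, given by its name, has taken for a name from the list of things; names that differ only in an ending like _2 or _b are one class to them, and where a whole thing is asked for, a point or a joint stands for the part that bears it (a point fixed in the world has none). Each returns a list of dicts, best first, with "p" (0 to 1); they miss things now and then, are a little off and sometimes report something else, mostly with a low value. They report only what shows in the picture. A call takes as long as a camera call.
- search_frame(camera, target): "bbox" ([centre column, centre row, width, height] in pixels, round what is visible of it).
- landmark_of(camera, target): "point" ([column, row] in pixels: a listed point, or the origin of a listed thing).
The state is a dict: "time": time; "joints": joint angles; "qd": joint speeds; "joint_efforts": joint torques, N m; "position": TCP position; "tcp_rot": TCP orientation; "force": force on the tool from outside, world axes, zero at the start; "moment": the same for the moment, N m; "opening": finger opening in m.
Only numpy, scipy, OpenCV 4.12 (cv2) and the standard library are available. Lean on these libraries where they do the work, as an engineer would, in place of code of your own. Each camera call takes 0.05 s, during which the arm holds its last target.

## Task

A blue cast bracket is held in the plywood jig by a steel strap on a threaded post. Nobody knows whether that thread is left- or right-handed: try the orange bar knob, find which way it gives, and turn it that way about a quarter turn to its end so that the strap swings well clear while the bracket stays in its nest. Then take the bracket out by its ends, set it down flat on the bench and let go, take it again by its long sides, and lay it flat in the empty pocket of the dark grey kit tray, with nothing else pushed about.

Things in the scene. Friction and masses are not known exactly. Their poses are not given: they have to be found in the camera images.
- jig: fixed plywood base of the jig, 160 (x) x 120 (y) x 16 mm; origin at its underside's centre. Nest at x = -35 mm: a pad 26 mm above the bench between two cheeks, 39 mm high, 43 mm apart, 8 thick and 58 long (y), that cover the bracket's long sides; open at both y ends over the base. Threaded post at x = +45 mm, y = 0.
- knob_grip (a point): centre of the orange bar knob, on the post's axis, 74.5 mm above the bench. Bar 46 mm long along this point's x (the jig's x at the start), 14 thick, 60 to 89 mm above the bench. The steel strap under it reaches 97 mm from the axis towards -x of this point, over the bracket; 22 wide, 42 to 53 mm high (hub to 61). Knob and strap turn as one, level; the fine thread lifts them by too little to see.
- hold_down (a joint): turn of knob and strap about the vertical post, rad; 0 at the start (strap over the bracket), positive is anticlockwise seen from above. The thread gives only one way, unknown beforehand and drawn anew for each start: to +1.57 or to -1.57 (end stop). The other way it locks within 0.1 rad even if forced. It turns with about 0.1 N m and stays where it is left.
- bracket: loose blue cast plate, 40 (x) x 64 (y) x 16 mm high, 50 to 110 g, with two screw holes; origin at the centre of its underside; its y axis is its long axis. It starts in the jig's nest, its underside 26 mm above the bench, long axis along the jig's y.
- tray: fixed dark grey kit tray, 150 (x) x 134 (y) mm, floor 6 mm thick, outer rim 20 mm above the bench; origin at the centre of its underside. One side (y -63 to -17 mm) holds a syringe; on the other is the empty pocket.
- pocket (a point): centre of the pocket's floor, 6 mm above the bench, at x = 0, y = +23 mm of the tray, axes as the tray's. Pocket 47 (x) x 72 mm (y) inside, dark floor. End walls (at its y ends) 26 mm high above the floor; its x sides have 4 mm thick, 14 mm high corner walls with a 40 mm gap between them for the fingers, then free tray floor to the rim 71 mm from the centre.
- cast_part: loose red cast plunger, 55 mm across, 44 mm high, origin at its underside's centre; leave it alone
- tin_small: loose small tin, 67 mm across, 68 mm high, origin at its underside's centre; leave it alone
- chip_brush: loose flat brush lying on the bench, 53 x 203 (y) x 14 mm, origin at its underside's centre; leave it alone

How it is judged:
By the outcome, as a careful person would: the job done as asked, in the order asked, and still so for the second after the job is handed in, with the robot touching nothing.
It also fails if it takes over 72 s, if anything falls off the work surface, if the arm or the gripper's body presses on something with over 40 N, if the wrist force passes 120 N, or if a joint passes its speed limit or range.

## Working session

There is one attempt and no reset: what is moved stays moved. The work goes in short steps, Python scripts to look and compute and a shell command to move; the robot and the scene stay as the last step left them, time stands still between calls to the robot, and variables do not carry over. Pictures are saved under pics/ and viewed, and the job is handed in when it is done.

```bash
ls; mkdir -p pics; cat > h.py <<'E'
import numpy as np, cv2
from rig import readout, viewer, bot, search_frame, landmark_of
def cam(n):
    c=viewer.calibration(n);R=cv2.Rodrigues(np.array(c['rvec'],float))[0];t=np.array(c['tvec'],float).ravel();return c,R,t
def back(n,u,v,z=None,depth=None):
    c,R,t=cam(n); r=np.array([(u-c['cx'])/c['fx'],(v-c['cy'])/c['fy'],1.]); o=-R.T@t; d=R.T@r
    s=depth if depth is not None else (z-o[2])/d[2]
    return o+s*d
def cloud(n,dep):
    c,R,t=cam(n); v,u=np.mgrid[0:400,0:640]; P=np.stack([(u-c['cx'])/c['fx']*dep,(v-c['cy'])/c['fy']*dep,dep],-1)
    return (P-t)@R
def proj(n,p):
    c,R,t=cam(n); q=R@np.array(p)+t; return np.array([c['fx']*q[0]/q[2]+c['cx'],c['fy']*q[1]/q[2]+c['cy']])
E
python3 - <<'E'
from h import *
np.set_printoptions(precision=4,suppress=True)
s=readout.read_state();print(s)
for n in ['scene','side','wrist']:
    im,d=viewer.read_camera(n);cv2.imwrite(f'pics/a_{n}.png',im);np.save(f'd_{n}.npy',d)
    print(n,viewer.calibration(n))
E
```

```text
pics
{'time': 0.0, 'joints': array([ 1.0347,  0.0528,  1.4017,  0.    ,  1.6886, -0.0703]), 'qd': array([ 0.0007, -0.001 , -0.0001, -0.0018,  0.0001, -0.0001]), 'joint_efforts': array([  0.0005, -38.1663, -36.0192,   0.    ,   0.006 ,   0.    ]), 'position': array([0.2356, 0.4689, 0.2525]), 'tcp_rot': array([[-0.8935,  0.4491, -0.0008],
       [ 0.4491,  0.8935, -0.0013],
       [ 0.0001, -0.0016, -1.    ]]), 'force': array([ 0.222 , -0.3736,  0.0492]), 'moment': array([ 0.0028, -0.0115,  0.0121]), 'opening': 0.08556718259292088}
scene {'fx': 367.9945448151681, 'fy': 367.9945448151681, 'cx': 317.1030341077647, 'cy': 193.52887777591206, 'rvec': array([ 0.9641, -2.4889,  1.0009]), 'tvec': array([0.373 , 0.3789, 0.5729])}
side {'fx': 425.59229550413653, 'fy': 425.59229550413653, 'cx': 318.22312773691215, 'cy': 203.66089584806292, 'rvec': array([ 2.1939, -0.2958,  0.1488]), 'tvec': array([-0.5637,  0.0979,  1.0871])}
wrist {'fx': 336.48296075891017, 'fy': 336.48296075891017, 'cx': 319.66528383556357, 'cy': 200.92964337582976, 'rvec': array([-2.457 , -1.5156, -0.2185]), 'tvec': array([-0.5259, -0.036 ,  0.3804])}
```

View pics/a_scene.png

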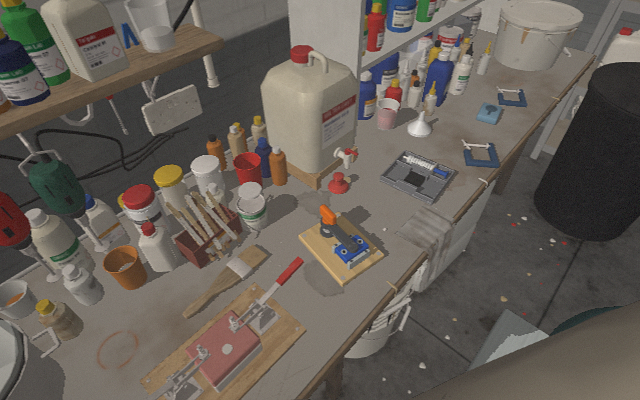

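View pics/a_side.png

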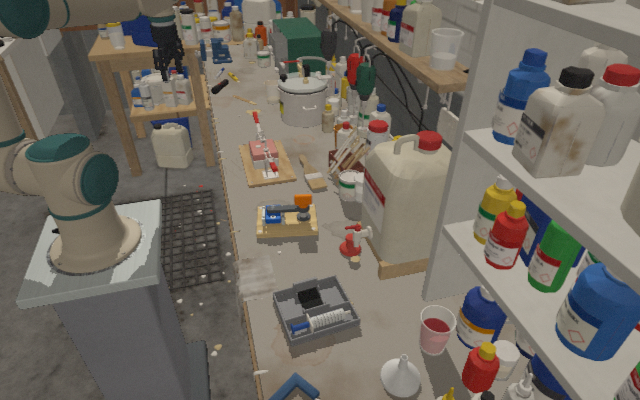

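View pics/a_wrist.png

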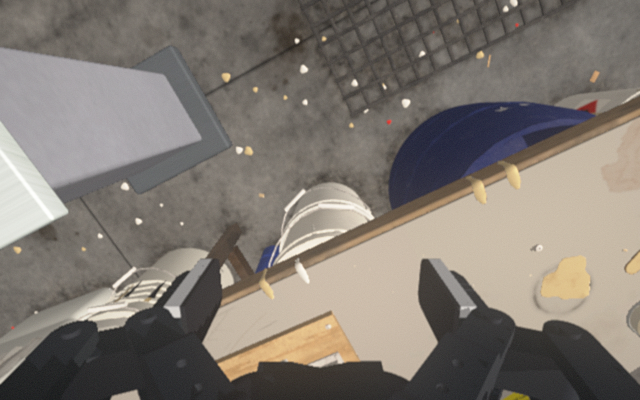

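```bash
python3 - <<'E'
from h import *
np.set_printoptions(precision=4,suppress=True)
for n in ['scene','side']:
  for t,z in [('knob_grip',.0745),('jig',0),('bracket',.026),('tray',0),('pocket',.006),('cast_part',0),('tin_small',0),('chip_brush',0)]:
    r=landmark_of(n,t)
    for q in r[:2]: print(n,t,round(q['p'],2),np.round(q['point'],1),back(n,*q['point'],z=z))
E
```

```text
scene knob_grip 0.66 [329.2 211.3] [ 0.5302 -0.065   0.0745]
scene jig 0.61 [340.7 248.4] [ 0.4804 -0.0483  0.    ]
scene bracket 0.63 [347.8 251.6] [ 0.4521 -0.0374  0.026 ]
scene tray 0.59 [415.8 175.2] [ 0.4855 -0.3675  0.    ]
scene pocket 0.97 [414.  181.1] [ 0.474  -0.3387  0.006 ]
scene cast_part 0.59 [340.2 189.7] [ 0.6018 -0.1899  0.    ]
scene cast_part 0.39 [252.5 221.4] [0.6899 0.0334 0.    ]
scene tin_small 0.61 [252.9 219.6] [0.6935 0.0291 0.    ]
scene tin_small 0.33 [341.7 188.6] [ 0.6014 -0.1956  0.    ]
side knob_grip 0.87 [303.4 201. ] [ 0.5265 -0.0664  0.0745]
side knob_grip 0.69 [284.3 222.4] [ 0.4609 -0.1394  0.0745]
side jig 0.7 [288.5 218.4] [ 0.4907 -0.0347  0.    ]
side bracket 0.49 [269.8 216. ] [ 0.4391 -0.0437  0.026 ]
side bracket 0.18 [304.3 200.1] [0.5447 0.0016 0.026 ]
side tray 0.71 [315.7 311.3] [ 0.4797 -0.3614  0.    ]
side tray 0.48 [310.8 300.5] [ 0.4771 -0.33    0.    ]
side pocket 0.71 [311.5 305.1] [ 0.4741 -0.3477  0.006 ]
side cast_part 0.6 [350.  247.2] [ 0.6155 -0.1894  0.    ]
side tin_small 0.96 [350.8 195.1] [0.6907 0.0244 0.    ]
side chip_brush 0.56 [308.7 169.4] [0.6064 0.1951 0.    ]
side chip_brush 0.49 [286.9 221.1] [ 0.4841 -0.045   0.    ]
```

The scene and side views agree: jig near (0.485,-0.045), knob near (0.528,-0.066), tray near (0.483,-0.365), with the side grass empty of clutter round the tray. I'll refine the yaws with depth.

```bash
python3 - <<'E'
from h import *
np.set_printoptions(precision=4,suppress=True)
for n in ['scene','side']:
    d=np.load(f'd_{n}.npy');im=cv2.imread(f'pics/a_{n}.png').astype(int);P=cloud(n,d);ok=d>0
    X,Y,Z=P[...,0],P[...,1],P[...,2]
    def box(m,name):
        pts=P[m][:,:2].astype(np.float32)
        if len(pts)<8: print(n,name,len(pts));return
        r=cv2.minAreaRect(pts*1000);print(n,name,len(pts),'c',np.round(r[0],1),'size',np.round(r[1],1),'ang',round(r[2],1),'z',np.median(P[m][:,2]),np.percentile(P[m][:,2],98))
    near=ok&(abs(X-.485)<.13)&(abs(Y+.045)<.12)
    box(near&(Z>.010)&(Z<.021),'base'); box(near&(Z>.006)&(Z<.03),'base2')
    B,G,R=im[...,0],im[...,1],im[...,2]
    box(near&(R>150)&(B<90)&(Z>.075),'knob'); box(near&(Z>.084),'knobtop')
    box(near&(B>R+40),'blue')
    t=ok&(abs(X-.48)<.13)&(abs(Y+.36)<.13)
    box(t&(Z>.015)&(Z<.024),'rim');box(t&(Z>.004),'tray');box(t&(Z>.027)&(Z<.034),'endwalls')
    im8=cv2.imread(f'pics/a_{n}.png'); 
    a=proj(n,[.485,-.045,.03]);b=proj(n,[.48,-.36,.01])
    o=[]
    for c in (a,b):
        x,y=c.astype(int); k=cv2.resize(im8[max(0,y-55):y+55,max(0,x-70):x+70],(400,314),interpolation=cv2.INTER_CUBIC);o.append(k)
    cv2.imwrite(f'pics/z_{n}.png',np.hstack(o))
E
```

```text
scene base 2024 c [481.9 -47.7] size [120.3 160.7] ang 79.2 z 0.01607950543682186 0.019072968105918582
scene base2 2227 c [469.4 -84.2] size [200.5 167.7] ang 77.7 z 0.016119188928242528 0.02570737609993348
scene knob 123 c [495.1  -0.7] size [ 37.6 152.9] ang 30.3 z 0.08726524081028184 0.09022018382269147
scene knobtop 113 c [496.2  -1.2] size [ 40.5 156. ] ang 28.5 z 0.08793760591153127 0.09098101385675589
scene blue 302 c [452.4 -47.9] size [71.2 52.3] ang 80.0 z 0.04162182633910576 0.04437076870692541
scene rim 637 c [ 477.7 -358. ] size [150.9 138.6] ang 5.2 z 0.01933442068259421 0.023540653689146075
scene tray 2429 c [ 479.8 -331. ] size [201.9 259.5] ang 90.0 z 0.010350525253292542 0.03253267571147505
scene endwalls 229 c [ 460.4 -352.6] size [110.2 126.5] ang 16.3 z 0.029642378554006667 0.03317914591566878
side base 1082 c [497.6  -9.4] size [218.4 170.5] ang 75.5 z 0.016011930878894833 0.019922587305108222
side base2 1242 c [487.3 -39.2] size [286.  167.5] ang 73.8 z 0.016015819069877195 0.026133033786182962
side knob 99 c [501.3  -5.7] size [ 36.8 152.7] ang 23.7 z 0.08649764426131172 0.09087207612993309
side knobtop 84 c [500.2  -2.3] size [ 41.3 157.7] ang 25.8 z 0.08835270232284168 0.09769117869341394
side blue 155 c [446.  -47.7] size [69. 40.] ang 79.6 z 0.04037890165404899 0.04424618185924646
side rim 1043 c [ 478.3 -360.5] size [151.2 137.2] ang 5.2 z 0.019427156789210143 0.023617207902821027
side tray 4296 c [ 480.3 -356.2] size [259.6 252. ] ang 0.1 z 0.009427647561630628 0.05060711125507783
side endwalls 399 c [ 462.  -356.2] size [112.9 124.4] ang 14.2 z 0.029824776400643186 0.03316855266031038
```

```bash
python3 -c "
import cv2,numpy as np
cv2.imwrite('pics/zz.png',cv2.resize(np.vstack([cv2.imread('pics/z_scene.png'),cv2.imread('pics/z_side.png')]),(760,596)))"
```

```text
(no output)
```

View pics/zz.png

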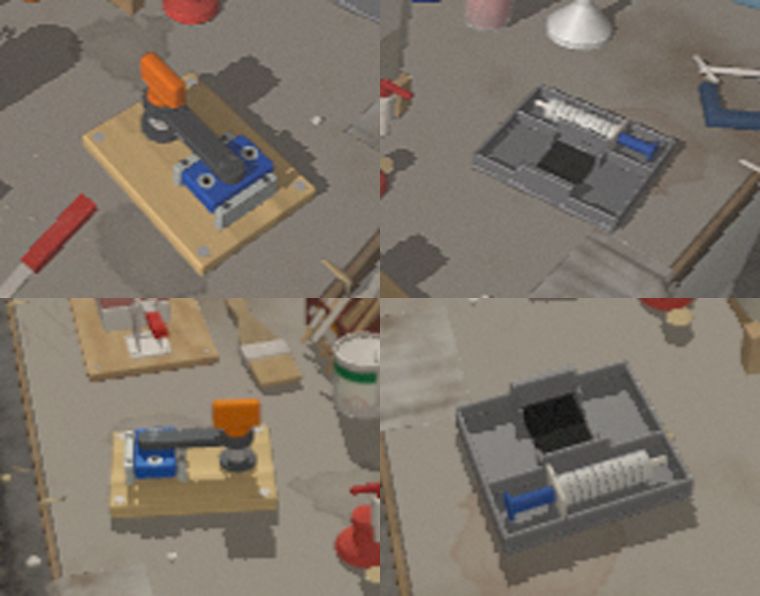

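```bash
cat >> h.py <<'E'
np.set_printoptions(precision=4,suppress=True)
def plan(tx,ty,tz,yaw):
    """yaw = world direction (deg) of tool y, mod 180. turn first, then shift in the turned frame (straight-down tool)"""
    s=readout.read_state();R=s['tcp_rot'];y0=np.degrees(np.arctan2(R[1,1],R[0,1]))
    d=(yaw-y0+90)%180-90
    Rt=cv2.Rodrigues(np.array([0,0,np.radians(-d)]))[0]; R2=R@Rt
    dp=R2.T@(np.array([tx,ty,tz])-s['position'])
    tilt=np.degrees([R2[:,2][0],R2[:,2][1]])
    print('t',round(s['time'],2),'pos',s['position'],'yaw',round(y0,2),'j6',round(np.degrees(s['joints'][5]),1),'open',round(s['opening'],4),'F',s['force'],'M',s['moment'])
    print('turn deg ccw',round(d,2),'-> tool z units',round(-d/6,3),'| shift units',dp/.5,'| tilt',tilt)
E
python3 - <<'E'
from h import *
for n in ['scene','side']:
    d=np.load(f'd_{n}.npy');P=cloud(n,d);ok=d>0
    X,Y,Z=P[...,0],P[...,1],P[...,2]
    m=ok&(Z>.084)&(Z<.095)&(abs(X-.526)<.04)&(abs(Y+.058)<.03)
    r=cv2.minAreaRect((P[m][:,:2]*1000).astype(np.float32));print(n,'knob',r,P[m].mean(0))
    m=ok&(Z>.012)&(Z<.0195)&(abs(X-.482)<.1)&(abs(Y+.048)<.09)
    r=cv2.minAreaRect((P[m][:,:2]*1000).astype(np.float32));print(n,'base',r)
    m=ok&(Z>.039)&(Z<.055)&(abs(X-.482)<.1)&(abs(Y+.048)<.09)
    m=ok&(abs(X-.45)<.06)&(abs(Y+.205)<.05);print('patch z',np.percentile(P[m][:,2],[1,50,99]))
    m=ok&(abs(Y+.2)<.03)&(abs(Z)<.006)&(X<.6);print('edge x',np.percentile(P[m][:,0],[0.2,1,5]))
    m=ok&(Z>.017)&(Z<.0225)&(abs(X-.48)<.1)&(abs(Y+.36)<.09)
    r=cv2.minAreaRect((P[m][:,:2]*1000).astype(np.float32));print(n,'rim',r)
plan(.526,-.0565,.17,-10.8)
E
```

```text
scene knob ((525.3441772460938, -55.89478302001953), (15.121380805969238, 46.02070617675781), 78.0430908203125) [ 0.5243 -0.0546  0.0876]
scene base ((481.8961181640625, -47.70745086669922), (120.28548431396484, 160.66134643554688), 79.2349853515625)
patch z [-0.8031 -0.0011  0.0056]
edge x [0.3263 0.3296 0.3369]
scene rim ((477.349365234375, -358.1819152832031), (150.63880920410156, 138.55087280273438), 5.662996768951416)
side knob ((526.4580078125, -58.261863708496094), (16.368738174438477, 44.294612884521484), 77.4708023071289) [ 0.526  -0.0607  0.0876]
side base ((482.3533630371094, -52.101348876953125), (122.69204711914062, 160.73226928710938), 77.78739929199219)
patch z [-0.0029  0.0004  0.006 ]
edge x [0.3268 0.3299 0.3403]
side rim ((478.08148193359375, -360.5116271972656), (150.74264526367188, 136.4550018310547), 5.303594589233398)
t 0.95 pos [0.2358 0.4691 0.2533] yaw 63.31 j6 -4.0 open 0.0852 F [0.403  0.4161 0.1057] M [ 0.0204 -0.0253  0.0166]
turn deg ccw -74.11 -> tool z units 12.352 | shift units [-0.9238  0.7671  0.1666] | tilt [0.0039 0.0053]
```

```bash
python3 -m jog '[[1,0,0,0,0,0,1],[1,0,0,0,0,0,1],[1,0,0,0,0,0,1],[1,0,0,0,0,0,1],[1,0,0,0,0,0,1],[1,0,0,0,0,0,1],[1,0,0,0,0,0,1],[1,0,0,0,0,0,1],[1,0,0,0,0,0,1],[1,0,0,0,0,0,1],[1,0,0,0,0,0,1],[1,0,0,0,0,0,1]]' 60; python3 -m jog '[[1,-0.07,0.058,0,0,0,0.4],[1,-0.07,0.058,0,0,0,0],[1,-0.07,0.058,0,0,0,0],[1,-0.07,0.058,0,0,0,0],[1,-0.07,0.058,0,0,0,0],[1,-0.07,0.058,0,0,0,0],[1,-0.07,0.058,0,0,0,0],[1,-0.07,0.058,0,0,0,0],[1,-0.07,0.058,0,0,0,0],[1,-0.07,0.058,0,0,0,0],[1,-0.07,0.058,0,0,0,0],[1,-0.07,0.058,0,0,0,0]]'; python3 - <<'E'
from h import *
plan(.526,-.057,.2,-11.1)
im,d=viewer.read_camera('wrist');cv2.imwrite('pics/b_wrist.png',im);np.save('d_w.npy',d)
for t in ['knob_grip','bracket']:
  for r in landmark_of('wrist',t)[:2]: print(t,r['p'],r['point'],back('wrist',*r['point'],z=.0745 if t[0]=='k' else .026))
E
```

```text
time: 2.15
position: [0.2358, 0.4691, 0.2533]
tcp_rot: [[0.155, 0.988, 0.0], [0.988, -0.155, 0.0], [0.0, 0.0, -1.0]]
force: [-0.1, 0.1, 0.5]
opening: 0.0852
time: 3.35
position: [0.4988, -0.0109, 0.2535]
tcp_rot: [[0.192, 0.981, 0.001], [0.981, -0.192, 0.0], [0.0, 0.001, -1.0]]
force: [-0.3, 0.9, 0.6]
opening: 0.0853
t 3.35 pos [ 0.4988 -0.0109  0.2535] yaw -11.1 j6 5.6 open 0.0853 F [-0.3452  0.8974  0.636 ] M [-0.02    0.0073  0.0677]
turn deg ccw -0.0 -> tool z units 0.0 | shift units [-0.08    0.0711  0.107 ] | tilt [0.034  0.0082]
knob_grip 0.81 [360.6, 223.8] [ 0.5288 -0.0577  0.0745]
bracket 0.56 [281.0, 209.9] [ 0.4481 -0.0416  0.026 ]
```

View pics/b_wrist.png

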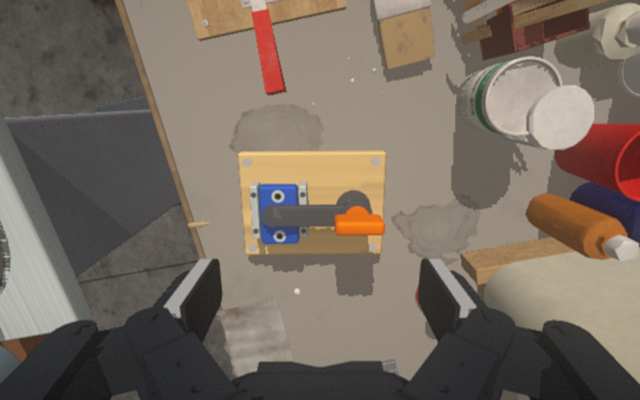

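The wrist view shows the jig square with the picture (base x 240–385, y 152–254), so the yaw of about −11° holds. The knob is at (360,222) and the strap lies across the bracket.

```bash
python3 - <<'E'
from h import *
d=np.load('d_w.npy');P=cloud('wrist',d);ok=d>0
X,Y,Z=P[...,0],P[...,1],P[...,2]
m=ok&(Z>.084)&(Z<.095)&(abs(X-.526)<.04)&(abs(Y+.058)<.03)
print('knob',cv2.minAreaRect((P[m][:,:2]*1000).astype(np.float32)))
m=ok&(Z>.012)&(Z<.0195)&(abs(X-.482)<.1)&(abs(Y+.048)<.09)
print('base',cv2.minAreaRect((P[m][:,:2]*1000).astype(np.float32)))
m=ok&(Z>.040)&(Z<.06)&(abs(X-.48)<.1)&(abs(Y+.048)<.09)&(cv2.imread('pics/b_wrist.png')[...,0].astype(int)-cv2.imread('pics/b_wrist.png')[...,2]>40)
print('brk',cv2.minAreaRect((P[m][:,:2]*1000).astype(np.float32)),np.median(P[m][:,2]))
plan(.5265,-.0575,.11,-11.3)
E
```

```text
knob ((526.084228515625, -54.054962158203125), (13.192749977111816, 45.117774963378906), 79.12181854248047)
base ((481.41571044921875, -46.087669372558594), (119.9480972290039, 160.2158660888672), 79.13268280029297)
brk ((447.26922607421875, -41.79159927368164), (62.40729522705078, 39.25918960571289), 78.95905303955078) 0.04202027264697308
t 3.5 pos [ 0.4986 -0.0111  0.2528] yaw -11.31 j6 5.8 open 0.0855 F [0.0737 1.1802 0.6453] M [-0.0243 -0.0012  0.0165]
turn deg ccw 0.01 -> tool z units -0.002 | shift units [-0.0801  0.0731  0.2855] | tilt [-0.0571  0.0054]
```

```bash
python3 -m jog '[[1,-0.038,0.036,0,0,0,0],[1,-0.038,0.035,0,0,0,-0.07],[1,0,0,0.09,0,0,0],[1,0,0,0.09,0,0,0],[1,0,0,0.06,0,0,0],[1,0,0,0.05,0,0,0],[1,0,0,0.03,0,0,0],[1,0,0,0.013,0,0,0],[1,0,0,0,0,0,0]]' 60; python3 - <<'E'
from h import *
plan(.526,-.0555,.086,-10.9)
im,d=viewer.read_camera('side');cv2.imwrite('pics/c.png',cv2.resize(im[130:270,220:400],(720,560)))
E
```

```text
time: 4.4
position: [0.5257, -0.0527, 0.0869]
tcp_rot: [[0.185, 0.983, -0.0], [0.983, -0.185, 0.0], [0.0, -0.0, -1.0]]
force: [-0.9, 0.2, -1.0]
opening: 0.0857
t 4.4 pos [ 0.5257 -0.0527  0.0869] yaw -10.64 j6 0.9 open 0.0857 F [-0.9431  0.2248 -1.0116] M [-0.0142  0.0312 -0.0827]
turn deg ccw -0.26 -> tool z units 0.044 | shift units [-0.0054  0.0017  0.0017] | tilt [-0.011   0.0112]
```

View pics/c.png

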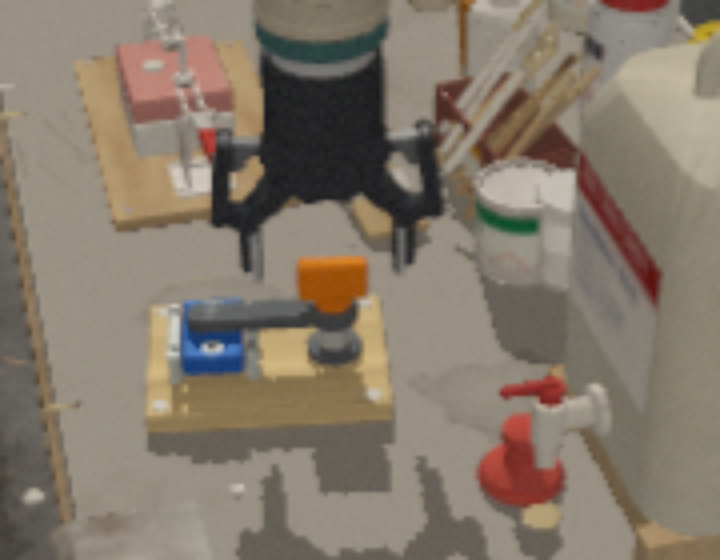

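```bash
python3 -m jog '[[1,-0.0054,0.0017,0.006,0,0,0.04],[1,0,0,0,0,0,0],[-1,0,0,0,0,0,0],[-1,0,0,0,0,0,0],[-1,0,0,0,0,0,0],[-1,0,0,0,0,0,0],[-1,0,0,0,0,0,0],[-1,0,0,0,0,0,0]]' 60; python3 -m jog '[[-1,0,0,0,0,0,0.5],[-1,0,0,0,0,0,0.5],[-1,0,0,0,0,0,0.5],[-1,0,0,0,0,0,0.5],[-1,0,0,0,0,0,0]]'; python3 - <<'E'
from h import *
plan(.526,-.0555,.083,-10.9)
im,d=viewer.read_camera('side');cv2.imwrite('pics/d1.png',cv2.resize(im[130:270,220:400],(720,560)))
E
```

```text
time: 5.25
position: [0.5273, -0.0562, 0.0848]
tcp_rot: [[0.189, 0.982, 0.004], [0.982, -0.189, -0.001], [0.0, 0.004, -1.0]]
force: [6.4, -1.0, 0.3]
opening: 0.045
time: 5.75
position: [0.5288, -0.0531, 0.0848]
tcp_rot: [[0.385, 0.923, 0.008], [0.923, -0.385, 0.004], [0.007, 0.006, -1.0]]
force: [13.4, 11.1, -3.2]
opening: 0.0446
t 5.75 pos [ 0.5288 -0.0531  0.0848] yaw -22.67 j6 12.7 open 0.0446 F [13.4401 11.1337 -3.2197] M [ 1.9885 -2.2002  1.9477]
turn deg ccw 11.77 -> tool z units -1.962 | shift units [-0.0057 -0.0046  0.0035] | tilt [0.4542 0.2403]
```

View pics/d1.png

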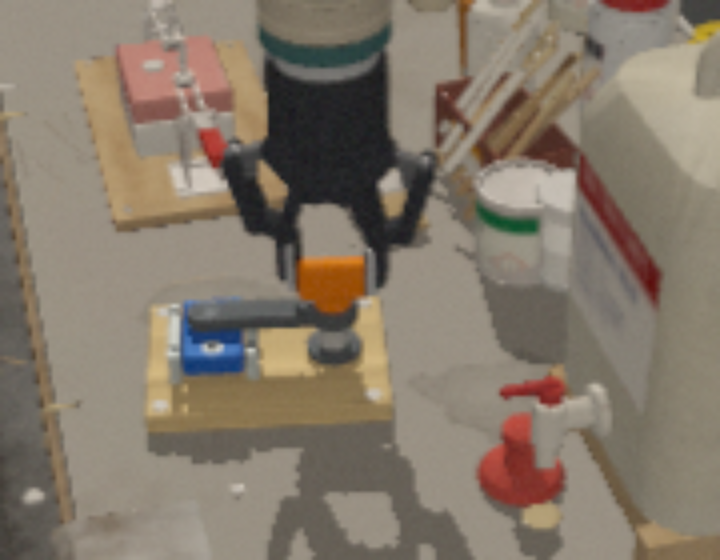

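The moment rose to 1.9 N·m and the strap (row ~313) has not moved, so clockwise is locked. I'll go anticlockwise.

```bash
python3 -m jog '[[-1,0,0,0,0,0,-1],[-1,0,0,0,0,0,-1],[-1,0,0,0,0,0,0]]'; python3 -m jog '[[-1,0,0,0,0,0,-1],[-1,0,0,0,0,0,-1],[-1,0,0,0,0,0,-1],[-1,0,0,0,0,0,0]]';python3 - <<'E'
from h import *
plan(.526,-.0555,.083,79.1)
im,d=viewer.read_camera('side');cv2.imwrite('pics/d2.png',cv2.resize(im[130:270,220:400],(720,560)))
E
```

```text
time: 6.1
position: [0.528, -0.0528, 0.0847]
tcp_rot: [[0.184, 0.983, 0.006], [0.983, -0.184, 0.006], [0.007, 0.004, -1.0]]
force: [8.9, 14.0, -0.4]
opening: 0.0448
time: 6.5
position: [0.5267, -0.0527, 0.0847]
tcp_rot: [[-0.128, 0.992, 0.002], [0.992, 0.128, 0.006], [0.006, 0.003, -1.0]]
force: [-0.3, 14.2, 4.6]
opening: 0.0448
t 6.5 pos [ 0.5267 -0.0527  0.0847] yaw 7.37 j6 -17.3 open 0.0448 F [-0.3185 14.2428  4.6337] M [ 2.4951 -0.2279  0.1281]
turn deg ccw 71.73 -> tool z units -11.955 | shift units [ 0.0004 -0.0057  0.0034] | tilt [0.1085 0.3529]
```

View pics/d2.png

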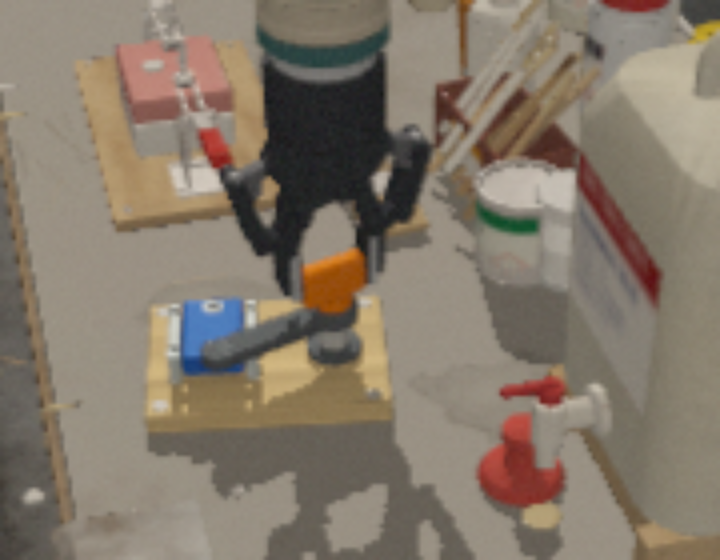

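```bash
python3 -m jog '[[-1,0.004,0,0,0,0,0],[-1,0,0,0,0,0,-1],[-1,0,0,0,0,0,-1],[-1,0,0,0,0,0,-1],[-1,0,0,0,0,0,-1],[-1,0,0,0,0,0,-1],[-1,0,0,0,0,0,-1],[-1,0,0,0,0,0,-1],[-1,0,0,0,0,0,-1],[-1,0,0,0,0,0,-1]]'; python3 - <<'E'
from h import *
plan(.526,-.0555,.083,79.1)
E
python3 -m jog '[[-1,0,0,0,0,0,-1],[-1,0,0,0,0,0,-1],[-1,0,0,0,0,0,-0.3],[-1,0,0,0,0,0,0]]';python3 - <<'E'
from h import *
plan(.526,-.0555,.083,79.1)
im,d=viewer.read_camera('side');cv2.imwrite('pics/d3.png',cv2.resize(im[130:270,220:400],(720,560)))
E
```

```text
time: 7.55
position: [0.5237, -0.0546, 0.0846]
tcp_rot: [[-0.877, 0.48, -0.006], [0.48, 0.877, -0.001], [0.005, -0.003, -1.0]]
force: [-16.8, -4.6, 14.1]
opening: 0.0444
t 7.55 pos [ 0.5237 -0.0546  0.0846] yaw 61.29 j6 -71.2 open 0.0444 F [-16.8498  -4.6338  14.0737] M [-0.0387  2.7311 -0.1908]
turn deg ccw 17.81 -> tool z units -2.969 | shift units [-0.0049 -0.0009  0.0032] | tilt [-0.3477 -0.0347]
time: 7.95
position: [0.5253, -0.0562, 0.0848]
tcp_rot: [[-0.965, 0.261, -0.001], [0.261, 0.965, -0.004], [-0.0, -0.004, -1.0]]
force: [-6.6, -8.9, 7.0]
opening: 0.0446
t 7.95 pos [ 0.5253 -0.0562  0.0848] yaw 74.86 j6 -84.8 open 0.0446 F [-6.63   -8.95    6.9684] M [-1.3816  0.8626  0.047 ]
turn deg ccw 4.24 -> tool z units -0.706 | shift units [-0.0011  0.0017  0.0035] | tilt [-0.0541 -0.2333]
```

View pics/d3.png

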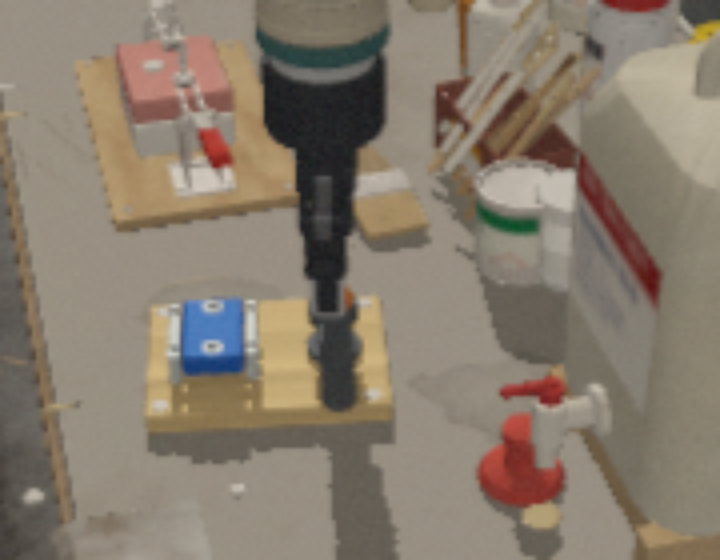

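Strap swings clear and the bracket stays seated. A few more degrees to the stop.

```bash
python3 -m jog '[[-1,0,0,0,0,0,-0.6],[-1,0,0,0,0,0,-0.4],[-1,0,0,0,0,0,0]]';python3 - <<'E'
from h import *
plan(.526,-.0555,.083,79.1)
E
python3 -m jog '[[1,0,0,0,0,0,0],[1,0,0,0,0,0,0],[1,0,0,0,0,0,0],[1,0,0,0,0,0,0],[1,0,0,-0.04,0,0,0],[1,0,0,-0.09,0,0,0],[1,0,0,-0.08,0,0,0],[1,0,0,-0.08,0,0,0],[1,0,0,0,0,0,0]]';python3 - <<'E'
from h import *
plan(.4474,-.0409,.2,79.1)
for n in ['scene','wrist']:
    im,d=viewer.read_camera(n);cv2.imwrite(f'pics/e_{n}.png',im)
    P=cloud(n,d);ok=d>0;im=im.astype(int)
    X,Y,Z=P[...,0],P[...,1],P[...,2]
    m=ok&(Z>.038)&(Z<.05)&(abs(X-.447)<.06)&(abs(Y+.041)<.06)&(im[...,0]-im[...,2]>40)
    print(n,'brk',cv2.minAreaRect((P[m][:,:2]*1000).astype(np.float32)),np.median(P[m][:,2]))
    m=ok&(Z>.084)&(Z<.095)&(abs(X-.526)<.04)&(abs(Y+.058)<.03)
    print('knob',cv2.minAreaRect((P[m][:,:2]*1000).astype(np.float32)) if m.sum()>5 else 0)
    m=ok&(Z>.012)&(Z<.0195)&(abs(X-.482)<.1)&(abs(Y+.048)<.09)
    print('base',cv2.minAreaRect((P[m][:,:2]*1000).astype(np.float32)))
E
```

```text
time: 8.3
position: [0.5252, -0.0564, 0.0848]
tcp_rot: [[-0.987, 0.159, -0.001], [0.159, 0.987, -0.004], [0.001, -0.004, -1.0]]
force: [-8.4, -10.1, 8.6]
opening: 0.0449
t 8.3 pos [ 0.5252 -0.0564  0.0848] yaw 80.83 j6 -90.8 open 0.0449 F [ -8.3683 -10.0636   8.5538] M [-1.5815  1.1204  0.0181]
turn deg ccw -1.73 -> tool z units 0.289 | shift units [-0.0012  0.0021  0.0035] | tilt [-0.0795 -0.2443]
time: 9.2
position: [0.5279, -0.0541, 0.2357]
tcp_rot: [[-0.987, 0.158, 0.011], [0.158, 0.987, -0.002], [-0.012, 0.0, -1.0]]
force: [0.7, 0.2, 0.8]
opening: 0.0854
t 9.2 pos [ 0.5279 -0.0541  0.2357] yaw 80.92 j6 -90.8 open 0.0854 F [0.6811 0.2177 0.7992] M [ 0.0275 -0.0272  0.0388]
turn deg ccw -1.82 -> tool z units 0.303 | shift units [ 0.164  -0.0046  0.0695] | tilt [ 0.6568 -0.0989]
scene brk ((448.0101623535156, -43.194515228271484), (63.13115692138672, 41.44264602661133), 79.20381164550781) 0.04203005278600271
knob ((525.9916381835938, -55.70793914794922), (46.48073959350586, 14.45284366607666), 81.3078842163086)
base ((482.5631103515625, -47.573890686035156), (120.80413055419922, 162.33843994140625), 79.57962799072266)
wrist brk ((445.6761474609375, -42.16807174682617), (62.30183029174805, 39.151798248291016), 79.0262222290039) 0.04035520980066569
knob ((524.34228515625, -54.72010040283203), (44.421897888183594, 13.251167297363281), 78.58076477050781)
base ((479.7399597167969, -46.517059326171875), (119.73737335205078, 159.19996643066406), 79.24650573730469)
```

View pics/e_wrist.png

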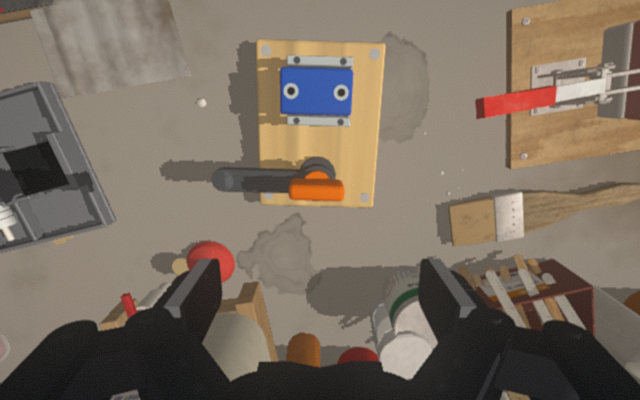

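```bash
python3 - <<'E'
from h import *
s=readout.read_state()
im,d=viewer.read_camera('wrist');P=cloud('wrist',d)
L=(P-s['position'])@s['tcp_rot']
m=(d>0)&(d<.25)&(abs(L[...,1])<.06)&(abs(L[...,1])>.03)&(abs(L[...,0])<.02)
for sg in (1,-1):
    k=m&(np.sign(L[...,1])==sg); print(sg,k.sum(),np.percentile(L[...,2][k],[50,90,98,100]))
plan(.447,-.0418,.12,79.2)
E
```

```text
1 9576 [-0.0415 -0.0058  0.0049  0.0106]
-1 10676 [-0.042  -0.0071  0.0043  0.0107]
t 9.35 pos [ 0.5255 -0.0538  0.2279] yaw 80.91 j6 -90.8 open 0.0855 F [ 0.557   0.5845 -1.3993] M [ 0.0168 -0.0114  0.0432]
turn deg ccw -1.71 -> tool z units 0.284 | shift units [ 0.1585 -0.0059  0.216 ] | tilt [-0.0603  0.0212]
```

```bash
python3 -m jog '[[1,0.08,-0.003,0,0,0,0.28],[1,0.0785,-0.003,0,0,0,0],[1,0,0,0.08,0,0,0],[1,0,0,0.08,0,0,0],[1,0,0,0.06,0,0,0],[1,0,0,0.05,0,0,0],[1,0,0,0.03,0,0,0],[1,0,0,0.03,0,0,0],[1,0,0,0,0,0,0],[1,0,0,0,0,0,0]]' 50; python3 - <<'E'
from h import *
plan(.447,-.0418,.038,79.2)
im,d=viewer.read_camera('scene');cv2.imwrite('pics/f.png',cv2.resize(im[180:290,270:410],(760,597)))
E
```

```text
time: 10.35
position: [0.4465, -0.0431, 0.0629]
tcp_rot: [[-0.982, 0.187, -0.002], [0.187, 0.982, 0.001], [0.002, 0.0, -1.0]]
force: [-0.7, 0.3, 0.7]
opening: 0.0853
t 10.35 pos [ 0.4465 -0.0431  0.0629] yaw 79.22 j6 -89.5 open 0.0853 F [-0.6606  0.2763  0.6507] M [-0.0011  0.0063  0.0216]
turn deg ccw -0.02 -> tool z units 0.003 | shift units [-0.0007  0.0027  0.0499] | tilt [-0.1367  0.0306]
```

View pics/f.png

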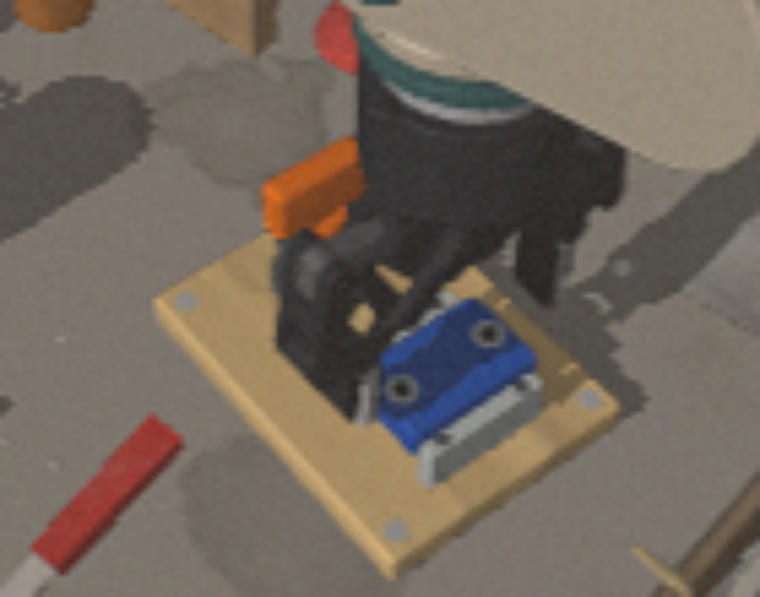

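```bash
python3 -m jog '[[1,0,0.003,0.025,0,0,0],[1,0,0,0.024,0,0,0],[1,0,0,0,0,0,0],[-1,0,0,0,0,0,0],[-1,0,0,0,0,0,0],[-1,0,0,0,0,0,0],[-1,0,0,0,0,0,0],[-1,0,0,0,0,0,0]]' 50; python3 - <<'E'
from h import *
plan(.447,-.0418,.038,79.2)
im,d=viewer.read_camera('side');cv2.imwrite('pics/g.png',cv2.resize(im[130:270,220:400],(720,560)))
E
```

```text
time: 11.2
position: [0.4479, -0.0418, 0.0398]
tcp_rot: [[-0.982, 0.187, 0.001], [0.187, 0.982, -0.0], [-0.001, 0.0, -1.0]]
force: [-0.4, 0.6, 2.8]
opening: 0.0626
t 11.2 pos [ 0.4479 -0.0418  0.0398] yaw 79.21 j6 -89.3 open 0.0626 F [-0.3801  0.6218  2.8358] M [ 0.0073 -0.0433 -0.0365]
turn deg ccw -0.01 -> tool z units 0.002 | shift units [ 0.0017 -0.0002  0.0035] | tilt [ 0.0616 -0.0065]
```

View pics/g.png

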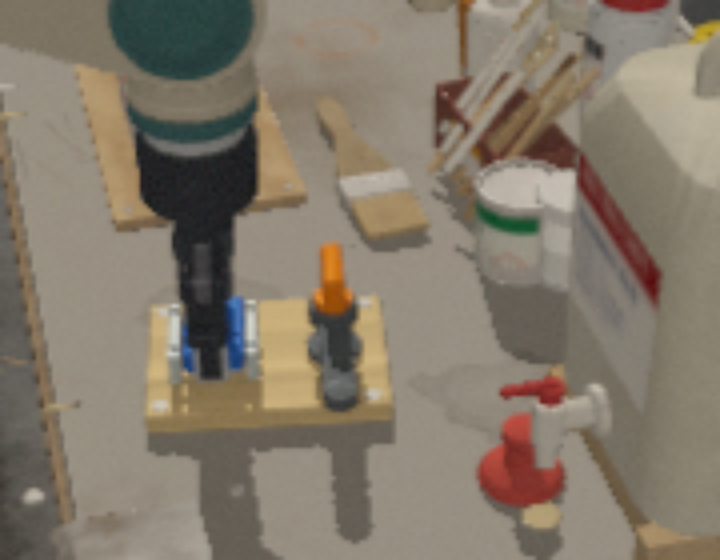

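```bash
python3 - <<'E'
from h import *
s=readout.read_state()
im,d=viewer.read_camera('wrist');P=cloud('wrist',d);cv2.imwrite('pics/gw.png',im)
L=(P-s['position'])@s['tcp_rot']
for sg in (1,-1):
    k=(d>0)&(abs(L[...,1]*sg-.036)<.008)&(L[...,0]<-.004)&(L[...,0]>-.02)
    h,e=np.histogram(L[...,2][k],bins=np.arange(-.02,.04,.002)); print(sg,k.sum());print(np.c_[e[:-1]*1000,h].astype(int).tolist())
E
```

```text
1 556
[[-20, 11], [-18, 19], [-16, 25], [-14, 24], [-12, 23], [-10, 16], [-8, 20], [-6, 17], [-4, 284], [-2, 95], [0, 3], [1, 0], [3, 0], [5, 0], [7, 0], [9, 0], [11, 0], [13, 0], [15, 0], [17, 0], [19, 0], [21, 0], [23, 0], [25, 0], [27, 0], [29, 0], [31, 0], [33, 0], [35, 0]]
-1 387
[[-20, 11], [-18, 19], [-16, 27], [-14, 17], [-12, 18], [-10, 24], [-8, 15], [-6, 17], [-4, 63], [-2, 70], [0, 2], [1, 0], [3, 0], [5, 0], [7, 0], [9, 0], [11, 0], [13, 0], [15, 0], [17, 0], [19, 0], [21, 0], [23, 0], [25, 0], [27, 0], [29, 0], [31, 0], [33, 0], [35, 0]]
```

View pics/gw.png

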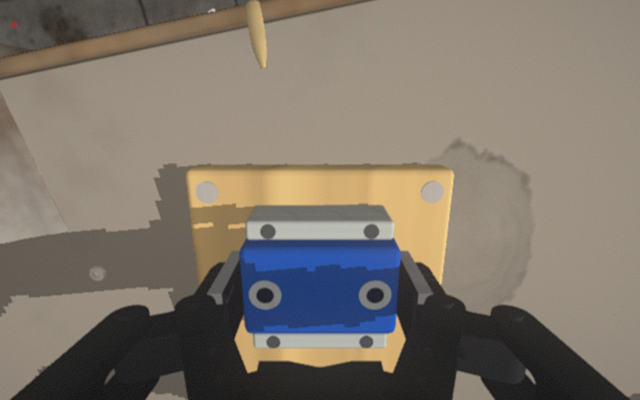

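The bracket is held evenly by its ends (pads at columns 235 and 405). The tips sit about level with its underside, so I'll regrip 4 mm higher so they clear the bench at set-down.

```bash
python3 -m jog '[[0.8,0,0,0,0,0,0],[0.8,0,0,0,0,0,0],[0.8,0,0,-0.009,0,0,0],[0.8,0,0,0,0,0,0],[-1,0,0,0,0,0,0],[-1,0,0,0,0,0,0],[-1,0,0,0,0,0,0],[-1,0,0,0,0,0,0]]' 50; python3 - <<'E'
from h import *
plan(.445,-.205,.11,79.2)
E
python3 -m jog '[[-1,0,0,-0.01,0,0,0],[-1,0,0,-0.02,0,0,0],[-1,0,0,-0.04,0,0,0],[-1,0,0,-0.05,0,0,0],[-1,0,0,-0.02,0,0,0],[-1,0,0,0,0,0,0]]'; python3 - <<'E'
from h import *
plan(.445,-.205,.11,79.2)
im,d=viewer.read_camera('side');cv2.imwrite('pics/h.png',cv2.resize(im[130:270,220:400],(720,560)))
E
```

```text
time: 12.1
position: [0.4478, -0.0418, 0.0443]
tcp_rot: [[-0.982, 0.187, 0.001], [0.187, 0.982, -0.0], [-0.001, 0.0, -1.0]]
force: [-1.7, 0.2, 5.5]
opening: 0.0626
t 12.1 pos [ 0.4478 -0.0418  0.0443] yaw 79.21 j6 -89.3 open 0.0626 F [-1.7335  0.1542  5.5403] M [0.0234 0.1593 0.0252]
turn deg ccw -0.01 -> tool z units 0.002 | shift units [-0.0557 -0.3216 -0.1315] | tilt [ 0.0521 -0.0018]
time: 12.7
position: [0.4483, -0.0419, 0.1154]
tcp_rot: [[-0.982, 0.187, 0.003], [0.187, 0.982, -0.0], [-0.003, 0.0, -1.0]]
force: [0.3, -0.9, -0.7]
opening: 0.0629
t 12.7 pos [ 0.4483 -0.0419  0.1154] yaw 79.21 j6 -89.3 open 0.0629 F [ 0.3203 -0.9033 -0.6942] M [-0.0036  0.0524  0.0188]
turn deg ccw -0.01 -> tool z units 0.002 | shift units [-0.0545 -0.3216  0.0109] | tilt [ 0.1921 -0.0268]
```

View pics/h.png

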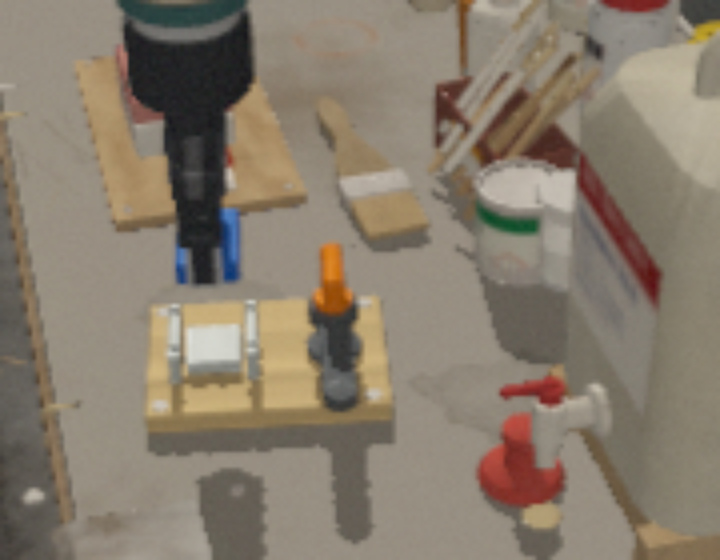

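```bash
python3 -m jog '[[-1,-0.009,-0.054,0,0,0,0],[-1,-0.009,-0.054,0,0,0,0],[-1,-0.009,-0.054,0,0,0,0],[-1,-0.009,-0.054,0,0,0,0],[-1,-0.009,-0.053,0,0,0,0],[-1,-0.009,-0.053,0,0,0,0],[-1,0,0,0.06,0,0,0],[-1,0,0,0.06,0,0,0],[-1,0,0,0.04,0,0,0],[-1,0,0,0.014,0,0,0],[-1,0,0,0,0,0,0]]'; python3 - <<'E'
from h import *
plan(.445,-.205,.0183,79.2)
im,d=viewer.read_camera('side');cv2.imwrite('pics/i.png',cv2.resize(im[160:300,200:380],(720,560)))
E
```

```text
time: 13.85
position: [0.4428, -0.2044, 0.0251]
tcp_rot: [[-0.982, 0.187, -0.003], [0.187, 0.982, 0.002], [0.003, 0.001, -1.0]]
force: [0.3, 0.0, -0.6]
opening: 0.0626
t 13.85 pos [ 0.4428 -0.2044  0.0251] yaw 79.21 j6 -108.3 open 0.0626 F [ 0.2951  0.007  -0.6359] M [-0.0381  0.0358 -0.0092]
turn deg ccw -0.01 -> tool z units 0.002 | shift units [-0.0045 -0.0004  0.0135] | tilt [-0.1834  0.1089]
```

View pics/i.png

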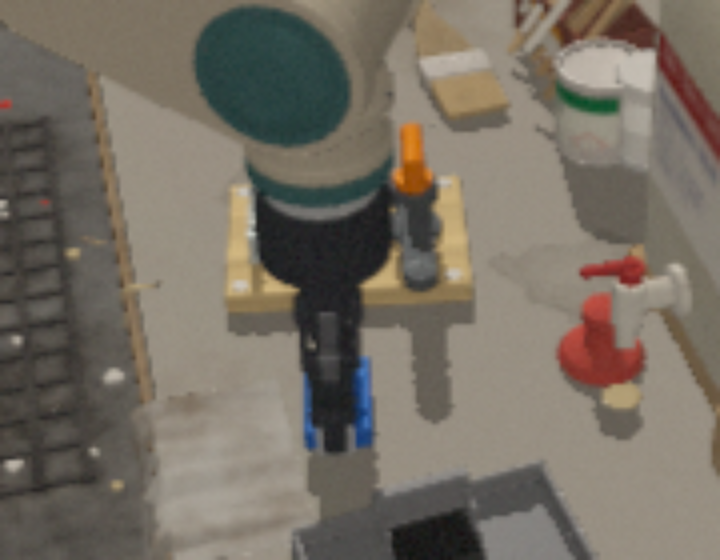

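```bash
python3 -m jog '[[-1,0,0,0.006,0,0,0],[-1,0,0,0.005,0,0,0],[-1,0,0,0.002,0,0,0],[-1,0,0,0,0,0,0]]'; python3 - <<'E'
from h import *
plan(.445,-.205,.0183,79.2)
E
```

```text
time: 14.3
position: [0.444, -0.205, 0.0205]
tcp_rot: [[-0.982, 0.187, 0.0], [0.187, 0.982, -0.0], [-0.0, -0.0, -1.0]]
force: [0.0, -0.1, -0.6]
opening: 0.0631
t 14.3 pos [ 0.444  -0.205   0.0205] yaw 79.21 j6 -108.3 open 0.0631 F [ 0.0271 -0.0501 -0.6387] M [0.0442 0.0067 0.0171]
turn deg ccw -0.01 -> tool z units 0.002 | shift units [-0.002   0.0004  0.0043] | tilt [ 0.0208 -0.004 ]
```

```bash
python3 -m jog '[[-1,0,0,0.003,0,0,0],[-1,0,0,0.002,0,0,0],[-1,0,0,0,0,0,0],[-1,0,0,0,0,0,0]]'; python3 - <<'E'
from h import *
plan(.445,-.205,.0183,79.2)
E
```

```text
time: 14.7
position: [0.4441, -0.2051, 0.0183]
tcp_rot: [[-0.982, 0.187, 0.0], [0.187, 0.982, -0.0], [-0.0, -0.0, -1.0]]
force: [-2.6, 0.7, 5.1]
opening: 0.063
t 14.7 pos [ 0.4441 -0.2051  0.0183] yaw 79.21 j6 -108.3 open 0.063 F [-2.5847  0.7459  5.0936] M [ 0.188   0.3404 -0.0053]
turn deg ccw -0.01 -> tool z units 0.002 | shift units [-0.0018  0.0005  0.    ] | tilt [ 0.0212 -0.0065]
```

```bash
python3 -m jog '[[1,0,0,0,0,0,0],[1,0,0,0,0,0,0],[1,0,0,0,0,0,0],[1,0,0,0,0,0,0],[1,0,0,-0.02,0,0,0],[1,0,0,-0.06,0,0,0],[1,0,0,-0.08,0,0,0],[1,0,0,-0.08,0,0,0],[1,0,0,-0.05,0,0,0],[1,0,0,0,0,0,0]]'; python3 - <<'E'
from h import *
plan(.4441,-.2051,.08,-10.8)
im,d=viewer.read_camera('wrist');cv2.imwrite('pics/j.png',im)
P=cloud('wrist',d);ok=d>0;im=im.astype(int)
X,Y,Z=P[...,0],P[...,1],P[...,2]
m=ok&(Z>.012)&(Z<.022)&(abs(X-.447)<.06)&(abs(Y+.205)<.06)&(im[...,0]-im[...,2]>40)
print('brk',cv2.minAreaRect((P[m][:,:2]*1000).astype(np.float32)),np.percentile(P[m][:,2],[5,50,95]))
m=ok&(Z>.017)&(Z<.0225)&(abs(X-.48)<.1)&(abs(Y+.36)<.09)
print('rim',cv2.minAreaRect((P[m][:,:2]*1000).astype(np.float32)))
im2,d=viewer.read_camera('scene');cv2.imwrite('pics/j2.png',cv2.resize(im2[130:290,270:470],(760,608))[:600])
P=cloud('scene',d);ok=d>0;im=im2.astype(int)
X,Y,Z=P[...,0],P[...,1],P[...,2]
m=ok&(Z>.012)&(Z<.022)&(abs(X-.447)<.06)&(abs(Y+.205)<.06)&(im[...,0]-im[...,2]>40)
print('brk',cv2.minAreaRect((P[m][:,:2]*1000).astype(np.float32)),np.percentile(P[m][:,2],[5,50,95]))
E
```

```text
time: 15.7
position: [0.4456, -0.2059, 0.1682]
tcp_rot: [[-0.982, 0.187, 0.008], [0.187, 0.982, -0.004], [-0.009, -0.003, -1.0]]
force: [-0.4, 0.6, -0.5]
opening: 0.0852
t 15.7 pos [ 0.4456 -0.2059  0.1682] yaw 79.21 j6 -108.3 open 0.0852 F [-0.3954  0.5672 -0.4904] M [-0.0832 -0.0342 -0.0192]
turn deg ccw 89.99 -> tool z units -14.998 | shift units [-0.0015  0.0048  0.1763] | tilt [ 0.4522 -0.2442]
brk ((442.6592712402344, -202.61468505859375), (62.692237854003906, 39.25892639160156), 79.02552032470703) [0.0125 0.0136 0.0147]
rim ((475.2485656738281, -355.13629150390625), (149.39683532714844, 134.12059020996094), 5.652430057525635)
brk ((445.1042785644531, -202.88522338867188), (64.56546020507812, 41.182456970214844), 80.12489318847656) [0.0135 0.0159 0.0177]
```

View pics/j.png

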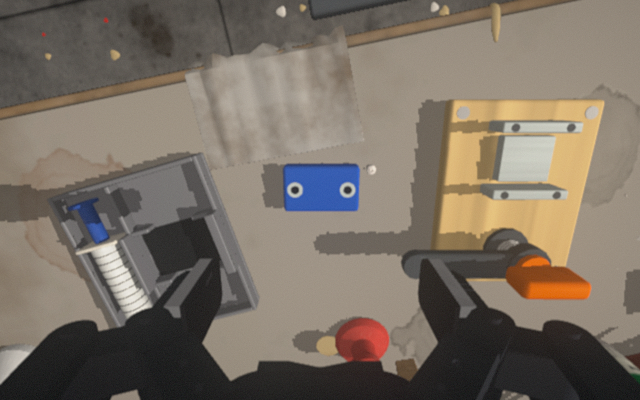

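View pics/j2.png

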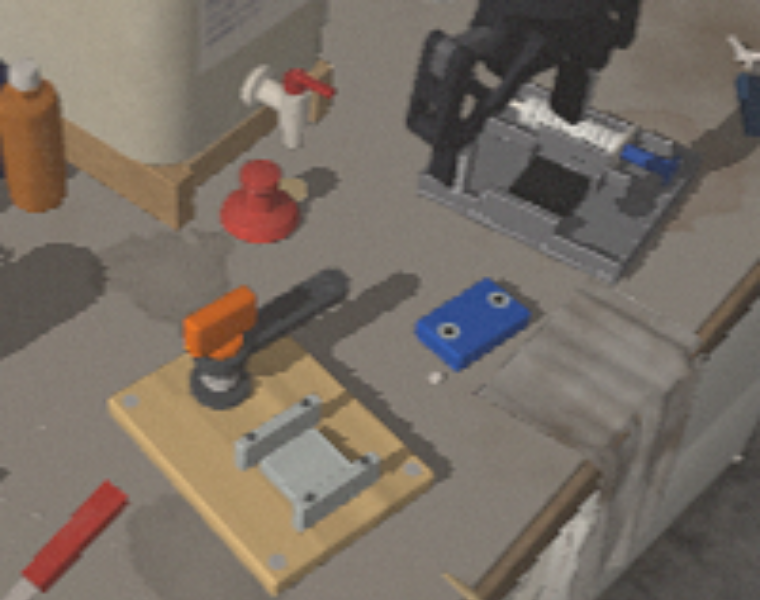

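```bash
python3 -m jog '[[1,0,0,0,0,0,1],[1,0,0,0,0,0,1],[1,0,0,0,0,0,1],[1,0,0,0,0,0,1],[1,0,0,0,0,0,1],[1,0,0,0,0,0,1],[1,0,0,0,0,0,1],[1,0,0,0,0,0,1],[1,0,0,0,0,0,1],[1,0,0,0,0,0,1],[1,0,0,0,0,0,1],[1,0,0,0,0,0,1]]'; python3 -m jog '[[1,0,0,0,0,0,1],[1,0,0,0,0,0,1],[1,0,0,0,0,0,1],[1,0,0,0.06,0,0,0],[1,0,0,0.08,0,0,0],[1,0,0,0.06,0,0,0],[1,0,0,0.02,0,0,0],[1,0,0,0,0,0,0]]' 50; python3 - <<'E'
from h import *
plan(.4441,-.2048,.024,-10.8)
E
```

```text
time: 17.0
position: [0.4431, -0.2046, 0.161]
tcp_rot: [[-0.121, 0.993, -0.003], [0.993, 0.121, 0.002], [0.002, -0.003, -1.0]]
force: [0.8, 0.0, 0.3]
opening: 0.0856
time: 17.8
position: [0.4426, -0.2043, 0.0507]
tcp_rot: [[0.187, 0.982, -0.004], [0.982, -0.187, 0.002], [0.002, -0.005, -1.0]]
force: [-0.4, 0.5, 0.8]
opening: 0.0854
t 17.8 pos [ 0.4426 -0.2043  0.0507] yaw -10.79 j6 -18.3 open 0.0854 F [-0.3602  0.4783  0.8197] M [-0.0127 -0.0083 -0.0184]
turn deg ccw -0.01 -> tool z units 0.002 | shift units [-0.0005  0.0034  0.0535] | tilt [-0.2405  0.1403]
```

```bash
python3 -m jog '[[1,0,0,0.03,0,0,0],[1,0,0,0.02,0,0,0],[1,0,0,0,0,0,0],[-1,0,0,0,0,0,0],[-1,0,0,0,0,0,0],[-1,0,0,0,0,0,0],[-1,0,0,0,0,0,0],[-1,0,0,0,0,0,0],[-1,0,0,0,0,0,0],[-1,0,0,0,0,0,0]]' 50; python3 - <<'E'
from h import *
plan(.4441,-.2048,.024,-10.8)
im,d=viewer.read_camera('side');cv2.imwrite('pics/k.png',cv2.resize(im[190:330,210:390],(720,560)))
E
```

```text
time: 18.8
position: [0.4445, -0.2053, 0.0288]
tcp_rot: [[0.187, 0.982, 0.002], [0.982, -0.187, -0.001], [-0.001, 0.002, -1.0]]
force: [0.3, 1.2, 5.8]
opening: 0.0382
t 18.8 pos [ 0.4445 -0.2053  0.0288] yaw -10.78 j6 -18.3 open 0.0382 F [0.2923 1.1738 5.7743] M [0.0936 0.0816 0.0067]
turn deg ccw -0.02 -> tool z units 0.003 | shift units [ 0.0009 -0.0011  0.0096] | tilt [ 0.0953 -0.0492]
```

View pics/k.png

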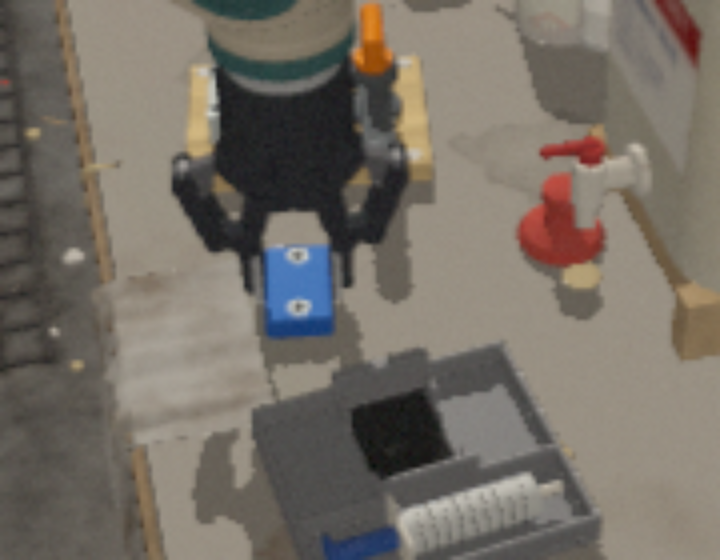

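```bash
python3 -m jog '[[0.4,0,0,0,0,0,0],[0.4,0,0,0,0,0,0],[0.4,0,0,0,0,0,0]]' 50;  python3 - <<'E'
from h import *
plan(.4443,-.2048,.024,-10.8)
E
```

```text
time: 19.15
position: [0.4437, -0.2049, 0.0275]
tcp_rot: [[0.187, 0.982, -0.001], [0.982, -0.187, 0.0], [0.0, -0.001, -1.0]]
force: [0.1, 0.2, 0.4]
opening: 0.0599
t 19.15 pos [ 0.4437 -0.2049  0.0275] yaw -10.79 j6 -18.3 open 0.0599 F [0.108  0.163  0.4407] M [ 0.0093 -0.0419  0.0105]
turn deg ccw -0.01 -> tool z units 0.002 | shift units [0.0004 0.0012 0.0069] | tilt [-0.0321  0.0234]
```

```bash
python3 -m jog '[[0.4,0,0.001,0.006,0,0,0],[0.4,0,0,0,0,0,0],[-1,0,0,0,0,0,0],[-1,0,0,0,0,0,0],[-1,0,0,0,0,0,0],[-1,0,0,0,0,0,0],[-1,0,0,0,0,0,0]]' 50;  python3 - <<'E'
from h import *
plan(.4443,-.2048,.024,-10.8)
E
```

```text
time: 19.85
position: [0.4445, -0.2051, 0.0249]
tcp_rot: [[0.187, 0.982, 0.0], [0.982, -0.187, -0.0], [-0.0, 0.0, -1.0]]
force: [0.2, -0.2, 1.8]
opening: 0.0386
t 19.85 pos [ 0.4445 -0.2051  0.0249] yaw -10.79 j6 -18.3 open 0.0386 F [ 0.1738 -0.2411  1.797 ] M [ 0.0008 -0.0242  0.0263]
turn deg ccw -0.01 -> tool z units 0.002 | shift units [ 0.0006 -0.0006  0.0019] | tilt [ 0.0234 -0.0081]
```

```bash
python3 -m jog '[[-1,0,0,-0.02,0,0,0],[-1,0,0,-0.05,0,0,0],[-1,0,0,-0.08,0,0,0],[-1,0,0,-0.08,0,0,0],[-1,0,0,0,0,0,-1],[-1,0,0,0,0,0,-1],[-1,0,0,0,0,0,-0.7],[-1,0,0,0,0,0,0]]';  cat > tr.py <<'E'
from h import *
import sys
c0=np.array([.4774,-.3585]);yaw=np.radians(5.5)
Rz=np.array([[np.cos(yaw),-np.sin(yaw)],[np.sin(yaw),np.cos(yaw)]])
def w(x,y,z): return np.r_[c0+Rz@[x,y],z]
tag=sys.argv[1]
plan(*w(0,.023,.13),np.degrees(yaw))
for n in ['scene','side','wrist']:
    im,d=viewer.read_camera(n)
    for r in landmark_of(n,'pocket')[:1]: print(n,'pocket',r['p'],r['point'],back(n,*r['point'],z=.006))
    for r in landmark_of(n,'tray')[:1]: print(n,'tray',r['p'],r['point'],back(n,*r['point'],z=0))
    P=cloud(n,d);ok=d>0;X,Y,Z=P[...,0],P[...,1],P[...,2]
    Lx=np.stack([X-c0[0],Y-c0[1]],-1)@Rz
    m=ok&(Z>.017)&(Z<.0225)&(abs(Lx[...,0])<.082)&(abs(Lx[...,1])<.075)
    if m.sum()>20: print('rim',m.sum(),cv2.minAreaRect((P[m][:,:2]*1000).astype(np.float32)))
    m=ok&(Z>.027)&(Z<.035)&(abs(Lx[...,0])<.03)&(Lx[...,1]>-.03)&(Lx[...,1]<.075)
    if m.sum()>10: print('endwalls local mm',m.sum(),np.percentile(Lx[m]*1000,[1,50,99],axis=0).tolist(), np.histogram(Lx[m][:,1]*1000,bins=np.arange(-30,76,4))[0].tolist())
    m=ok&(im.max(-1)<45)&(abs(Z-.006)<.006)&(abs(Lx[...,0])<.04)&(abs(Lx[...,1]-.023)<.05)
    if m.sum()>10: print('dark local',m.sum(),cv2.minAreaRect((Lx[m]*1000).astype(np.float32)))
    big=cv2.resize(im,None,fx=4,fy=4,interpolation=cv2.INTER_CUBIC)
    def poly(pts,col):
        q=np.array([proj(n,w(*p))*4+1.5 for p in pts]).astype(np.int32);cv2.polylines(big,[q],True,col,1)
    poly([(-.075,-.067,.02),(.075,-.067,.02),(.075,.067,.02),(-.075,.067,.02)],(0,255,255))
    poly([(-.0235,-.013,.006),(.0235,-.013,.006),(.0235,.059,.006),(-.0235,.059,.006)],(0,255,0))
    for y in (-.013,.059): poly([(-.0235,y,.032),(.0235,y,.032)],(255,0,255))
    u,v=(proj(n,w(0,0,.01))*4).astype(int)
    x0=max(0,min(u-320,2560-640));y0=max(0,min(v-260,1600-520))
    cv2.imwrite(f'pics/{tag}_{n}.png',big[y0:y0+520,x0:x0+640])
E
python3 tr.py l
```

```text
time: 20.65
position: [0.4442, -0.205, 0.1402]
tcp_rot: [[-0.095, 0.995, 0.0], [0.995, 0.095, 0.0], [0.0, 0.0, -1.0]]
force: [-0.2, 0.3, -0.5]
opening: 0.0389
t 20.65 pos [ 0.4442 -0.205   0.1402] yaw 5.45 j6 -34.5 open 0.0389 F [-0.1848  0.3475 -0.4965] M [-0.0312 -0.0048 -0.0243]
turn deg ccw 0.05 -> tool z units -0.009 | shift units [-0.2659  0.0366  0.0204] | tilt [0.0051 0.0025]
scene pocket 0.98 [413.1, 177.9] [ 0.4824 -0.3476  0.006 ]
scene tray 0.56 [414.3, 174.5] [ 0.49   -0.3672  0.    ]
rim 287 ((477.0536193847656, -357.38763427734375), (149.82449340820312, 136.707763671875), 5.0447492599487305)
endwalls local mm 20 [[-27.64493166928444, -26.226467581091736], [-20.91357399543743, 62.679825899659264], [-0.2292606515699302, 69.23296989264453]] [1, 0, 1, 3, 1, 0, 0, 0, 0, 0, 0, 0, 0, 0, 0, 0, 0, 0, 0, 0, 0, 0, 3, 4, 7, 0]
side pocket 0.71 [311.1, 301.7] [ 0.4756 -0.3384  0.006 ]
side tray 0.64 [310.0, 167.8] [0.6129 0.2034 0.    ]
rim 785 ((478.1484680175781, -360.19622802734375), (150.65675354003906, 137.37660217285156), 5.148802280426025)
endwalls local mm 178 [[-26.648947650247138, -28.556208547012588], [-1.114753805802104, 56.47703994460835], [26.348667134882113, 65.50559437222901]] [3, 1, 33, 42, 1, 0, 0, 0, 0, 0, 0, 0, 0, 0, 0, 0, 0, 0, 0, 0, 0, 34, 41, 21, 2, 0]
dark local 337 ((0.63153076171875, 31.370769500732422), (50.859405517578125, 45.64829635620117), 85.72116088867188)
wrist pocket 0.76 [341.3, 335.5] [ 0.4753 -0.3303  0.006 ]
wrist tray 0.66 [337.7, 356.8] [ 0.4755 -0.3589  0.    ]
endwalls local mm 48 [[15.56917432940067, 61.592258350504466], [17.297958389182455, 65.50572795793792], [19.50978578204685, 69.1307548630052]] [0, 0, 0, 0, 0, 0, 0, 0, 0, 0, 0, 0, 0, 0, 0, 0, 0, 0, 0, 0, 0, 0, 2, 25, 21, 0]
dark local 21 ((9.73541259765625, 9.320884704589844), (52.55023193359375, 23.024742126464844), 40.85994338989258)
```

View pics/l_scene.png

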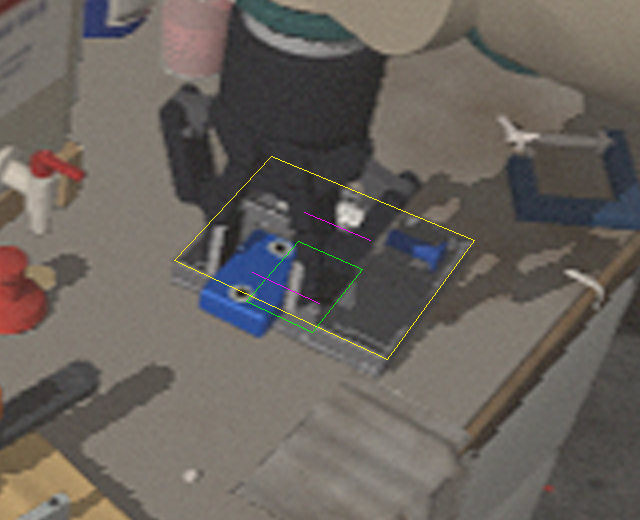

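View pics/l_side.png

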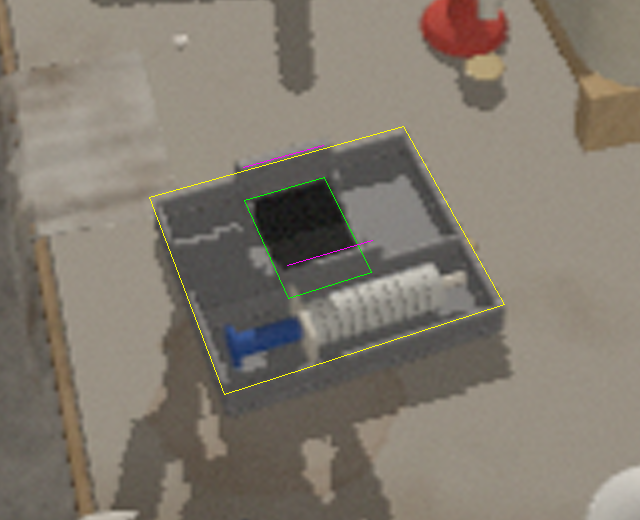

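View pics/l_wrist.png

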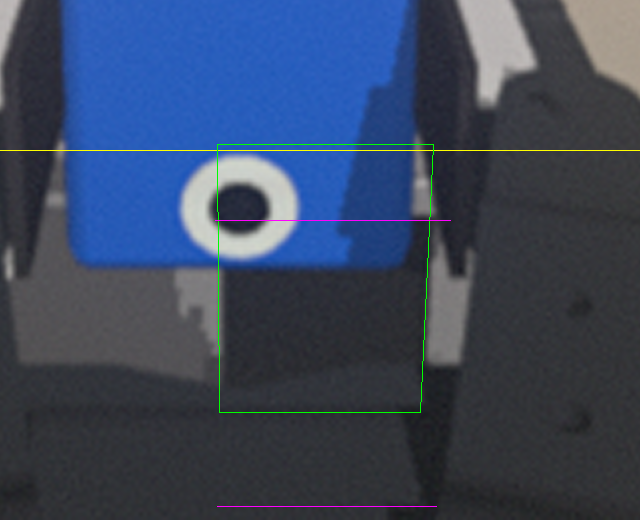

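```bash
python3 -m jog '[[-1,-0.045,0.006,0,0,0,0],[-1,-0.045,0.006,0,0,0,0],[-1,-0.045,0.006,0,0,0,0],[-1,-0.045,0.006,0,0,0,0],[-1,-0.043,0.006,0,0,0,0],[-1,-0.043,0.0065,0,0,0,0],[-1,0,0,0.04,0,0,0],[-1,0,0,0.04,0,0,0],[-1,0,0,0.04,0,0,0],[-1,0,0,0,0,0,0],[-1,0,0,0,0,0,0]]'; python3 tr.py m; python3 - <<'E'
from h import *
plan(.475,-.3355,.031,5.45)
E
```

```text
time: 22.2
position: [0.4751, -0.3358, 0.08]
tcp_rot: [[-0.094, 0.996, -0.0], [0.996, 0.094, 0.0], [0.0, -0.0, -1.0]]
force: [0.1, -0.3, 0.7]
opening: 0.0389
t 22.2 pos [ 0.4751 -0.3358  0.08  ] yaw 5.41 j6 -44.3 open 0.0389 F [ 0.0879 -0.3068  0.656 ] M [ 0.0113  0.0077 -0.028 ]
turn deg ccw 0.09 -> tool z units -0.016 | shift units [ 0.0003  0.0002 -0.0999] | tilt [-0.0155  0.0198]
scene pocket 0.91 [412.2, 177.2] [ 0.4856 -0.3483  0.006 ]
scene tray 0.84 [417.7, 175.8] [ 0.4804 -0.3689  0.    ]
rim 373 ((477.15545654296875, -357.44622802734375), (150.1359100341797, 137.0385284423828), 5.647361755371094)
endwalls local mm 91 [[-27.026527929983825, -26.515354717490997], [-4.382527987255814, 64.90547703513134], [26.248701489651918, 68.92862082949596]] [2, 1, 1, 2, 4, 0, 0, 0, 0, 0, 0, 0, 0, 0, 0, 0, 0, 0, 0, 0, 0, 1, 18, 25, 37, 0]
dark local 34 ((1.4702701568603516, 12.65823745727539), (43.22739028930664, 41.537723541259766), 1.4701199531555176)
side pocket 0.69 [310.4, 303.6] [ 0.4729 -0.3431  0.006 ]
side tray 0.58 [316.2, 310.6] [ 0.4812 -0.3599  0.    ]
rim 711 ((478.14245605468
[... 306 characters left out ...]
3, 0, 0]
dark local 217 ((-0.7521514892578125, 30.900876998901367), (50.67253875732422, 44.59141540527344), 87.40199279785156)
rim 5270 ((477.4245910644531, -356.54327392578125), (150.93080139160156, 134.4422149658203), 5.235531330108643)
endwalls local mm 1787 [[-26.385837046431785, 61.10918541885438], [0.0018669796928741172, 65.47731731377452], [27.13143953584775, 69.01873821540534]] [4, 4, 3, 3, 0, 0, 0, 0, 0, 0, 0, 0, 0, 0, 0, 0, 0, 0, 0, 0, 0, 0, 180, 813, 780, 0]
t 22.65 pos [ 0.4752 -0.3358  0.0802] yaw 5.41 j6 -44.3 open 0.0387 F [-0.5535 -0.2059 -0.4829] M [0.0191 0.0248 0.0562]
turn deg ccw 0.04 -> tool z units -0.006 | shift units [ 0.0008 -0.0004  0.0983] | tilt [ 0.0296 -0.0171]
```

View pics/m_side.png

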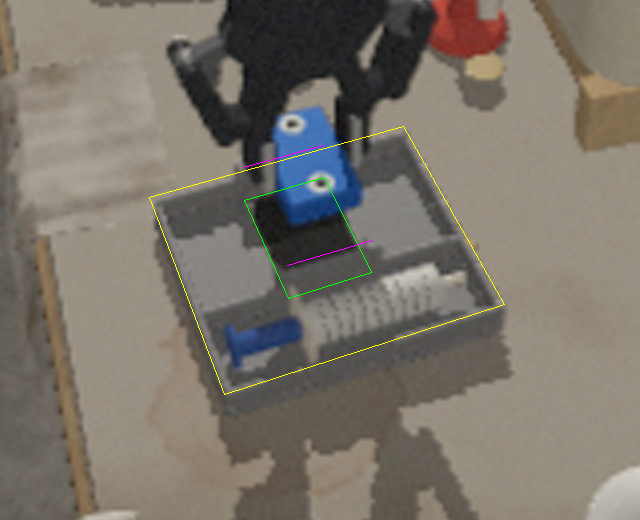

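View pics/m_scene.png

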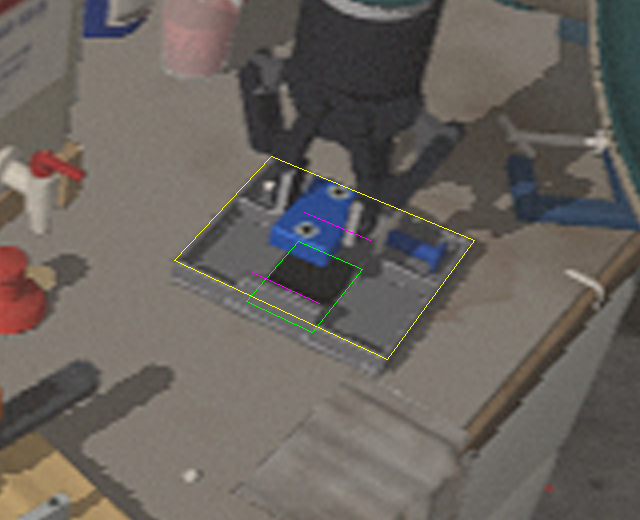

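View pics/m_wrist.png

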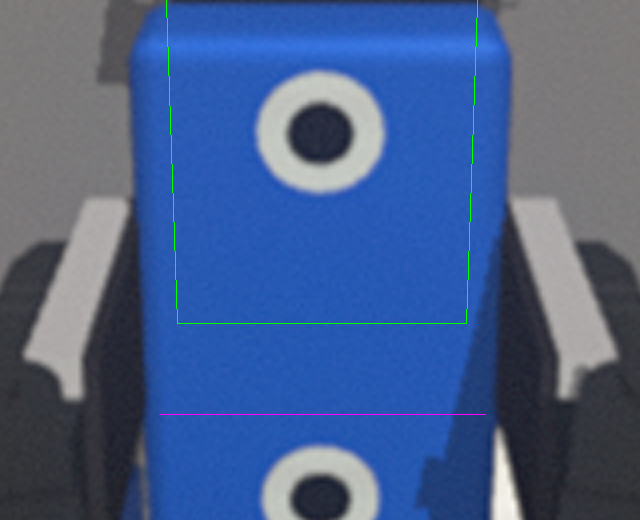

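The bracket hovers over the pocket, but the bench measurements suggest it may sit about 2 mm off along its long axis in the hand. I'll check that relative to the tray in each camera.

```bash
cat > rel.py <<'E'
from h import *
s=readout.read_state();zt=s['position'][2]-.0249+.016
yaw=np.radians(5.4);Rz=np.array([[np.cos(yaw),-np.sin(yaw)],[np.sin(yaw),np.cos(yaw)]])
c0=np.array([.4774,-.3585])
for n in ['scene','side','wrist']:
    im,d=viewer.read_camera(n);cv2.imwrite(f'pics/r_{n}.png',im);i=im.astype(int)
    P=cloud(n,d);ok=d>0;X,Y,Z=P[...,0],P[...,1],P[...,2]
    L=(P[...,:2]-s['position'][:2])@Rz
    m=ok&(abs(Z-zt)<.005)&(abs(L[...,0])<.05)&(abs(L[...,1])<.06)&(i[...,0]-i[...,2]>40)
    print(n,'brk top rel TCP (tray axes) mm',m.sum(),np.percentile(L[m]*1000,[0.5,99.5],axis=0).tolist(),np.median(Z[m]),zt)
    T=(P[...,:2]-c0)@Rz
    m=ok&(Z>.017)&(Z<.0225)&(abs(T[...,0])<.082)&(abs(T[...,1])<.075)
    print('  rim tray-local mm',np.percentile(T[m]*1000,[.5,99.5],axis=0).tolist())
E
python3 rel.py
```

```text
scene brk top rel TCP (tray axes) mm 212 [[-19.858487859411497, -28.232883402759782], [18.637215251117937, 34.02792378028166]] 0.07094071062137523 0.07125608097173336
  rim tray-local mm [[-74.90812249334093, -66.75703664507374], [74.48803884800083, 68.89421082822605]]
side brk top rel TCP (tray axes) mm 341 [[-20.350389009869726, -34.43710893686346], [17.902247813439622, 29.044666414302387]] 0.07087395643048452 0.07125608097173336
  rim tray-local mm [[-74.66035198637329, -70.00125397886332], [75.24015265415092, 65.4031133552226]]
wrist brk top rel TCP (tray axes) mm 10759 [[-19.722731755112516, -28.787183022853576], [19.097530397592987, 34.06694028671157]] 0.07142416187444449 0.07125608097173336
  rim tray-local mm [[-74.11855776974076, -64.56955161191048], [75.19910923491769, 68.78019838576782]]
```

```bash
sleep 0
```

```text
(no output)
```

View pics/r_wrist.png

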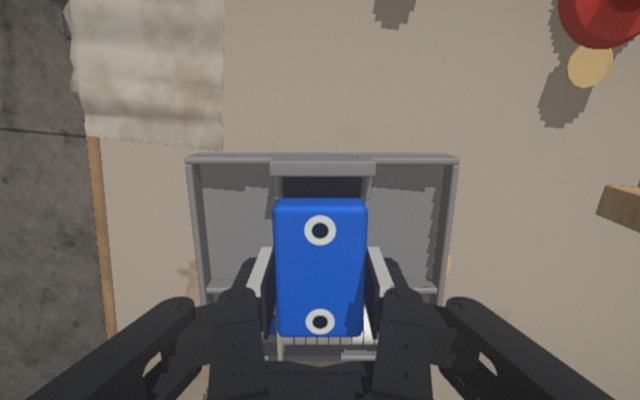

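Each camera shows the same bias for bracket and tray. Relative to the pocket the bracket is centred within about 1 mm in both axes, against 3.5–4 mm clearance. Lowering it now.

```bash
python3 -m jog '[[-1,-0.001,0.001,0.03,0,0,0],[-1,0,0,0.03,0,0,0],[-1,0,0,0.02,0,0,0],[-1,0,0,0.008,0,0,0],[-1,0,0,0,0,0,0],[-1,0,0,0,0,0,0]]'; python3 - <<'E'
from h import *
plan(.475,-.3355,.031,5.45)
E
```

```text
time: 23.4
position: [0.4758, -0.3364, 0.036]
tcp_rot: [[-0.094, 0.996, 0.0], [0.996, 0.094, -0.0], [-0.0, 0.0, -1.0]]
force: [0.3, -0.5, 0.1]
opening: 0.0386
t 23.4 pos [ 0.4758 -0.3364  0.036 ] yaw 5.41 j6 -44.3 open 0.0386 F [ 0.2992 -0.469   0.1297] M [-0.0578 -0.0107  0.011 ]
turn deg ccw 0.04 -> tool z units -0.006 | shift units [ 0.0019 -0.0015  0.01  ] | tilt [ 0.0222 -0.0095]
```

```bash
python3 -m jog '[[-1,0,0,0.005,0,0,0],[-1,0,0,0.003,0,0,0],[-1,0,0,0.002,0,0,0],[-1,0,0,0,0,0,0]]'; python3 - <<'E'
from h import *
plan(.475,-.3355,.031,5.45)
im,d=viewer.read_camera('side');cv2.imwrite('pics/n.png',cv2.resize(im[230:370,230:410],(720,560)))
E
```

```text
time: 23.8
position: [0.4757, -0.3363, 0.031]
tcp_rot: [[-0.094, 0.996, 0.0], [0.996, 0.094, -0.0], [-0.0, 0.0, -1.0]]
force: [-0.1, 0.2, 0.5]
opening: 0.0384
t 23.8 pos [ 0.4757 -0.3363  0.031 ] yaw 5.41 j6 -44.3 open 0.0384 F [-0.1472  0.2365  0.5078] M [ 0.0145  0.0059 -0.0227]
turn deg ccw 0.04 -> tool z units -0.006 | shift units [ 0.0017 -0.0013 -0.0001] | tilt [ 0.0181 -0.008 ]
```

View pics/n.png

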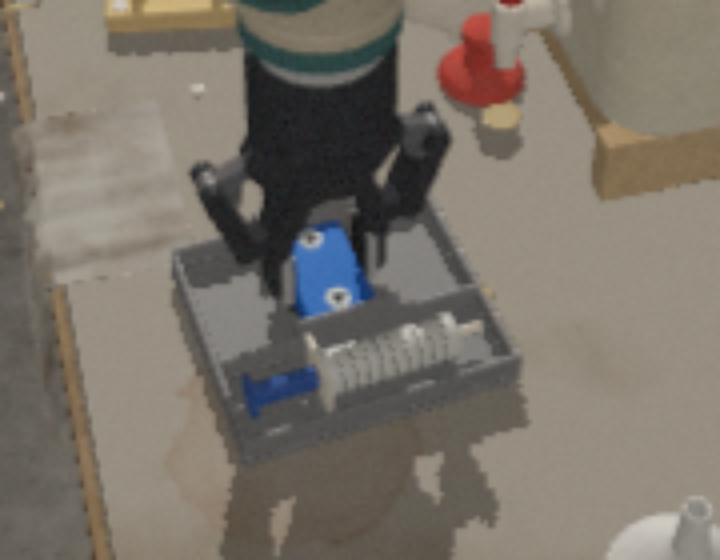

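Within the pocket and at floor level. A touch lower until it makes contact, then release.

```bash
python3 -m jog '[[-1,0,0,0.001,0,0,0],[-1,0,0,0.001,0,0,0],[-1,0,0,0,0,0,0]]'; python3 -m jog '[[0.5,0,0,0,0,0,0],[0.5,0,0,0,0,0,0],[0.5,0,0,0,0,0,0],[0.5,0,0,0,0,0,0],[0.5,0,0,-0.02,0,0,0],[0.5,0,0,-0.05,0,0,0],[0.5,0,0,-0.08,0,0,0],[0.5,0,0,-0.08,0,0,0],[0.5,0,0,-0.08,0,0,0],[0.5,0,0,0,0,0,0],[0.5,0,0,0,0,0,0]]'; python3 - <<'E'
from h import *
plan(.475,-.3355,.031,5.45)
yaw=np.radians(5.4);Rz=np.array([[np.cos(yaw),-np.sin(yaw)],[np.sin(yaw),np.cos(yaw)]])
for n in ['scene','side','wrist']:
    im,d=viewer.read_camera(n);cv2.imwrite(f'pics/o_{n}.png',im);i=im.astype(int);P=cloud(n,d)
    X,Y,Z=P[...,0],P[...,1],P[...,2]
    m=(d>0)&(Z>.012)&(Z<.035)&(abs(X-.475)<.04)&(abs(Y+.336)<.05)&(i[...,0]-i[...,2]>40)
    if m.sum()>20: print(n,cv2.minAreaRect((P[m][:,:2]*1000).astype(np.float32)),np.percentile(Z[m],[5,50,95]))
E
```

```text
time: 24.15
position: [0.4758, -0.3363, 0.0309]
tcp_rot: [[-0.094, 0.996, 0.0], [0.996, 0.094, -0.0], [-0.0, 0.0, -1.0]]
force: [-3.7, 3.7, 7.4]
opening: 0.0387
time: 25.25
position: [0.476, -0.3365, 0.1864]
tcp_rot: [[-0.094, 0.996, 0.002], [0.996, 0.094, -0.002], [-0.002, 0.002, -1.0]]
force: [-0.5, -0.1, -0.6]
opening: 0.0637
t 25.25 pos [ 0.476  -0.3365  0.1864] yaw 5.42 j6 -44.3 open 0.0637 F [-0.4503 -0.0675 -0.6357] M [0.0124 0.0152 0.0143]
turn deg ccw 0.03 -> tool z units -0.006 | shift units [ 0.0028 -0.0024  0.3108] | tilt [ 0.1342 -0.1009]
scene ((474.9169006347656, -337.9782409667969), (39.508853912353516, 57.50643539428711), 4.245563983917236) [0.0194 0.0217 0.0235]
side ((475.3931884765625, -340.86663818359375), (39.788963317871094, 68.46678161621094), 5.708216190338135) [0.0183 0.022  0.0242]
wrist ((475.0039367675781, -335.525146484375), (40.031715393066406, 67.386962890625), 5.172210693359375) [0.0204 0.022  0.0232]
```

View pics/o_wrist.png

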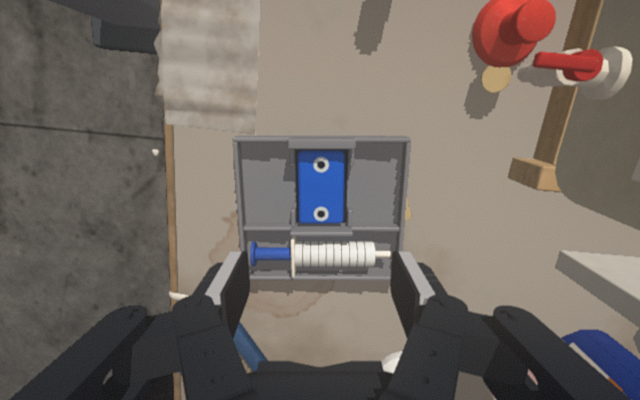

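View pics/o_scene.png

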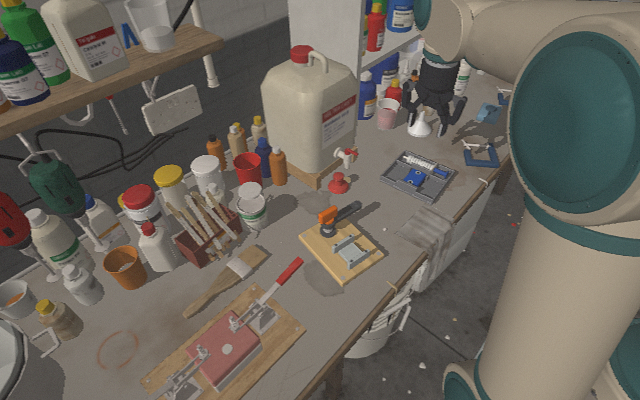

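The wrist view shows the bracket flat in the pocket (295–347, 150–225), with its top at 22 mm as expected. Strap is clear, and the plunger, tin and brush are where they were.

```bash
python3 -c "
from rig import bot;print(bot.job_done())"
```

```text
the job is handed in; nothing more can be done
None
```

The job is done and handed in at about 25.5 s: the bracket lies flat in the tray pocket and the strap is swung clear.

- **Thread:** clockwise locked, with the moment rising to about 1.9 N·m and the strap not moving. I turned the knob anticlockwise about 90°. The bracket stayed in its nest.
- **Bracket:** I took it out by its ends, set it flat on the bench and let go. I then took it again by its long sides and laid it in the pocket. On the bench I opened and regripped once, 3 mm lower, for a better hold.
- **Last checks:** the bracket's top reads 22 mm above the bench in all three cameras, which means it is flat on the pocket floor. Its yaw reads 5.2° in the wrist view against about 5.4° for the tray, and it is inside all the pocket walls. In the final scene view the plunger, tin and brush look where they were; I judged this by eye and did not measure them.

**What disagreed or was not confirmed:**
- The cameras differed by 2–5 mm along y, the side camera most. I centred the bracket on the pocket by its position relative to the tray within each camera.
- I felt no clear rise in moment at the strap's end stop. That it reached the end rests on the measured knob angle (about 90–92° turned) and the pictures.

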